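Re-deck the head-stripping drip tray

ROBOT

A 7-joint arm with a two-finger parallel gripper is mounted at the origin on the work surface. World frame = base frame: x ahead of the robot, y to its left, z up, the work surface at z = 0. Lengths are in m, angles in rad, forces in N, time in s.
With the tool pointing down it reaches from about 0.4 to 0.85 m from the base axis. Payload 10.4 kg.
Tool frame: the origin (TCP) lies between the finger pads; the fingertips stand 19 mm ahead of it and the grasp point (between the pads) is the TCP (manip.tip_reach is the z of the fingertips in the tool frame, in m); z points along the fingers, y is the direction in which the jaws open and shut (so a half turn about z gives the same grasp; the last joint's range is limited). The gripper opens to 85 mm and grips with 20 to 120 N. Pads are 22 mm wide; open, the fingers measure 114 mm over their backs; the gripper's body (76 mm by 85 mm) begins 54 mm behind the grasp point. The pads swing forward as they close: fully open they stand 13 mm farther back than shut.
Start: joints at [-0.023, 0.332, -0.065, 1.46, 0.022, 1.35, -0.088], TCP at [0.625, 0, 0.25] pointing down, gripper open.
Joint ranges: [-2.6, 2.6], [-0.5, 2.12], [-1.47, 1.34], [0.16, 2.42], [-1.27, 4.41], [0.06, 2.06], [-2.6, 2.6]. Speed limits (rad/s): [2.22, 2.22, 2.79, 2.79, 3.14, 3.14, 3.14].

INTERFACE

Orientations are given as a unit quaternion [x, y, z, w].
In Python, from workcell import sensors, cams, manip gives the robot as it stands.
- The arm moves only by the shell command python3 -m jog 'ROWS' [FORCE]. ROWS is JSON, a list of rows, each a list of 3 entries, a list of its own where there are three numbers: the shift along the world's x, y, z in m, then the turn, a rotation vector about the world's x, y, z in rad, then the opening in per cent of the stroke, from 0 (shut) to 100 (fully open). In form: [[[dx, dy, dz], [wx, wy, wz], grip], ...]. A call has 1 to 5 rows; each row shifts and turns the pose as measured when the row begins; what a row does not reach is not made up. A row lasts 1/8 s, in which the tool goes at most 62.5 mm and 10.7 degrees, less where a joint would pass 70% of its speed; a pose out of reach is approached as far as the arm can. A call with a gripper value outside its range is refused whole. The fingers move at their own pace and stop on an object; FORCE is the grip in N (left out, the last holds). Time passes only in rows, so rows that do not move let the fingers close. It gives the time, the measured TCP pose, the force and the opening at its end, in the units of the state.
- sensors.get_obs(): the state, without advancing time (a new reading comes with each control period).
- cams.camera(name): name is "scene" or "side" or "wrist"; returns (picture, depth): 480x640x3 uint8, red, green, blue; 480x640 float32, m along the optical axis (not along the pixel's ray), 0 where there is no reading.
- cams.camera_model(name): a dict with "intrinsics" (3x3 intrinsics, pixels), "k1" (the pictures are not rectified: a ray, as slopes to the right and down, at radius r is drawn at 1 + k1 r^2 times it, then the intrinsics apply), "view" (4x4, takes a point from world to camera coordinates). Camera axes: x right, y down, z forward; pixel columns grow to the right and rows downward; lengths in m; the calibration is good to about 2 mm. A picture is of the moment at which its call begins: read the wrist's pose just before it. camera_model takes no time and is no camera call; for the wrist camera it gives the pose at the moment of the call.
- manip.hand_in(): hands the job in, once; it reports no verdict.
The state is a dict: "clock": time; "joint_pos": joint angles; "joint_velocities": joint speeds; "tau": joint torques, N m; "position": TCP position; "ee_rot": TCP orientation; "ft_force": force on the tool from outside, world axes, zero at the start; "torque": the same for the moment, N m; "grip_width": opening from 0.0 (shut) to 1.0 (fully open).
Only numpy, scipy, OpenCV 4.12 (cv2) and the standard library are available. Lean on these libraries where they do the work, as an engineer would, in place of code of your own. Each camera call takes 0.05 s, during which the arm holds its last target.

TASK

Pick every tappet and bearing cap that has dropped into the drip tray out into the red parts tin, then close the tray with its three deck boards, one to a bay: angle each board's tongue into the groove under the yellow lip and lower the board until it lies flush and locked, the notched board going over the bay with the drain standpipe. Ease the boards in without dropping or forcing them (never more than 40 N against the tray), and leave everything else on the bench where it is.

Things in the scene. Friction and masses are not known exactly. Their poses are not given: they have to be found in the camera images.
- tray: Grey steel drip tray fixed on the bench, 201 (its x) x 308 (y) x 44 mm. Origin: on the bench, under the middle bay's centre; +x away from the robot (yaw within 0.12 rad). Three bays along y, each 96 mm wide, 4 mm dividers (tops z 36; end walls 44). Bay floor z 4. Boards rest at z 26 on two ledges: x -110 to -70 (near rail, with the groove) and x 70 to 82.5. Far stop: face at x 82.5, top z 44.
- bay0 (a point): Centre of the bay at tray y = -100 mm, tray x 0, at ledge height z 26 mm. Every bay: the groove runs along the near rail, open to +x: floor z 26, back wall x -104, under a yellow steel lip (z 38 to 44) whose edge is at x -82.5 mm. Laid flush, a board's x and y axes point as the tray's, underside at z 26, top level with the lip, tongue tip at about x -94.
- bay1 (a point): Centre of the bay at tray y = 0, tray x 0, z 26 mm. Every bay: the 165 mm between lip edge and far stop takes a board's 160 mm part but not its tongue as well, so the tongue goes under the lip with the board tilted, free (+x) end raised 10 to 15 degrees, 8 mm deep; the free end is then lowered past the stop while the tongue goes in to 11 mm. Play: 5 mm in x, 3 mm each side in y.
- bay2 (a point): Centre of the bay at tray y = +100 mm, tray x 0, z 26 mm.
- standpipe: Brass drain standpipe with a dark strainer cap, 26 mm across, fixed upright in one of the three bays (which one varies), on the bay's midline at tray x = 55 mm; reaches 14 mm above the laid deck. Origin at its foot, on the bay floor. The other two bays have only a flat brass plug 7 mm high there.
- board_a: Loose plywood deck board, 160 (its x) x 90 (y) x 18 mm, 0.15-0.31 kg, lying flat. At its -x end a darker tongue, 14 mm long, 84 wide, 7 thick, level with the underside. On top a dark lifting cleat 16 mm (x) x 60 (y), 36 tall (z 18-54), centred at x -5. Origin: centre of the underside without tongue; z up. 
- board_a_tongue (a point): On board_a: middle of the tongue's tip (board frame x -94, y 0, z 3.5 mm).
- board_b: Loose plywood deck board, 160 (its x) x 90 (y) x 18 mm, 0.15-0.31 kg, lying flat. At its -x end a darker tongue, 14 mm long, 84 wide, 7 thick, level with the underside. On top a dark lifting cleat 16 mm (x) x 60 (y), 36 tall (z 18-54), centred at x -5. Origin: centre of the underside without tongue; z up. Interchangeable with board_a.
- board_b_tongue (a point): On board_b: middle of the tongue's tip (board frame x -94, y 0, z 3.5 mm).
- board_n: Loose plywood deck board, 160 (its x) x 90 (y) x 18 mm, 0.15-0.31 kg, lying flat. At its -x end a darker tongue, 14 mm long, 84 wide, 7 thick, level with the underside. On top a dark lifting cleat 16 mm (x) x 60 (y), 36 tall (z 18-54), centred at x -5. Origin: centre of the underside without tongue; z up. Has a U-notch in its free (+x) end; see notch.
- board_n_tongue (a point): On board_n: middle of the tongue's tip (board frame x -94, y 0, z 3.5 mm).
- notch (a point): On board_n: middle of the notch (board frame x 55, y 0, z 0 mm). The notch is 44 mm wide (y -22 to 22) and 50 mm deep (x 30 to 80), room for the standpipe; otherwise board_n is like board_a.
- tin: Open red plastic parts tin fixed on the bench, outside 130 mm (its x) by 160 mm (its y), 32 mm high, walls 4 mm, floor 4 to 5 mm thick. Origin: centre of its underside.
- tappet_1: Bright steel bucket tappet, a plain cylinder 28 mm across and 28 mm tall, 60 g. If present, starts upright on a bay floor, standing 6 mm above ledge height, so a board would not lie flat over it. Two parts may share a bay. Origin: centre of its underside.
- tappet_2: Bright steel bucket tappet, a plain cylinder 28 mm across and 28 mm tall, 60 g. If present, starts upright on a bay floor, standing 6 mm above ledge height, so a board would not lie flat over it. Two parts may share a bay. Origin: centre of its underside.
- tappet_3: Bright steel bucket tappet, a plain cylinder 28 mm across and 28 mm tall, 60 g. If present, starts upright on a bay floor, standing 6 mm above ledge height, so a board would not lie flat over it. Two parts may share a bay. Origin: centre of its underside.
- cap_1: Aluminium camshaft bearing cap, 44 mm (its x) by 24 mm (its y), 28 mm tall, two legs under a bridge, 70 g. If present, starts upright on a bay floor, standing 6 mm above ledge height, so a board would not lie flat over it. Two parts may share a bay. Origin: centre of its underside.
- cap_2: Aluminium camshaft bearing cap, 44 mm (its x) by 24 mm (its y), 28 mm tall, two legs under a bridge, 70 g. If present, starts upright on a bay floor, standing 6 mm above ledge height, so a board would not lie flat over it. Two parts may share a bay. Origin: centre of its underside.
- sparkplug_1: Steel and white ceramic spark plug lying on the bench, about 75 mm long; not part of the job, leave alone.
- sparkplug_2: Steel and white ceramic spark plug lying on the bench, about 75 mm long; not part of the job, leave alone.
- valve_1: Engine valve standing on its 32 mm head, stem up, 98 mm tall; not part of the job, leave alone.
- valve_2: Engine valve standing on its 32 mm head, stem up, 98 mm tall; not part of the job, leave alone.
- socket: Steel socket 26 mm across, 38 mm tall, standing; not part of the job, leave alone.
- spanner: Spanner lying on the bench, 170 mm long; not part of the job, leave alone.

How it is judged:
At the end, for the whole second after the job is handed in: Every part present rests in the red tin. Each board lies flat (1.7 degrees) in its own bay within 10 mm of centre, tongue at least 6 mm under the lip, down on its ledges within 4 mm; the notch is within 12 mm of the standpipe. Boards at rest (x of each of board_a_tongue, board_b_tongue, board_n_tongue in the frame of tray below -0.0885 m and z of board_a_tongue in the frame of tray between 0.025 and 0.034 m and z of board_a in the frame of tray between 0.022 and 0.03 m and angle between each of board_a, board_b, board_n's own z axis and vertical below 0.03 rad and linear speed of each of board_a, board_b, board_n below 0.02 m/s and (horizontal distance between board_a and bay0 below 0.01 m or horizontal distance between board_a and bay1 below 0.01 m or horizontal distance between board_a and bay2 below 0.01 m) and z of board_b_tongue in the frame of tray between 0.025 and 0.034 m and z of board_b in the frame of tray between 0.022 and 0.03 m and (horizontal distance between board_b and bay0 below 0.01 m or horizontal distance between board_b and bay1 below 0.01 m or horizontal distance between board_b and bay2 below 0.01 m) and z of board_n_tongue in the frame of tray between 0.025 and 0.034 m and z of board_n in the frame of tray between 0.022 and 0.03 m and horizontal distance between notch and standpipe below 0.012 m and x of tappet_1 in the frame of tin between -0.063 and 0.063 m and y of tappet_1 in the frame of tin between -0.078 and 0.078 m and z of tappet_1 in the frame of tin between -0.005 and 0.04 m and x of tappet_2 in the frame of tin between -0.063 and 0.063 m and y of tappet_2 in the frame of tin between -0.078 and 0.078 m and z of tappet_2 in the frame of tin between -0.005 and 0.04 m and x of tappet_3 in the frame of tin between -0.063 and 0.063 m and y of tappet_3 in the frame of tin between -0.078 and 0.078 m and z of tappet_3 in the frame of tin between -0.005 and 0.04 m and x of cap_1 in the frame of tin between -0.063 and 0.063 m and y of cap_1 in the frame of tin between -0.078 and 0.078 m and z of cap_1 in the frame of tin between -0.005 and 0.04 m and x of cap_2 in the frame of tin between -0.063 and 0.063 m and y of cap_2 in the frame of tin between -0.078 and 0.078 m and z of cap_2 in the frame of tin between -0.005 and 0.04 m); the robot touches nothing.
It fails at once if a board is forced or dropped: pressed on the tray harder than 40 N (contact force between any of board_a, board_b, board_n and tray above 40 N).
It fails at once if a bystander (spark plug, valve, socket, spanner) is moved by more than 30 mm (distance of any of sparkplug_1, sparkplug_2, valve_1, valve_2, socket, spanner from where it was at the start of the episode above 0.03 m).
Of tappet_1, tappet_2, tappet_3, cap_1, cap_2 only 3 to 5 are there at a start; the rules pass over those that are not, and their reading is None.
At some moment in a run one of tappet_1, tappet_2, tappet_3, cap_1, cap_2 may be knocked a few centimetres aside while the robot is not near it.
It also fails if it takes over 210 s, if anything falls off the work surface, if the arm or the gripper's body presses on something with over 40 N, if the wrist force passes 120 N, or if a joint passes its speed limit or range.

## Working session

There is one attempt and no reset: what is moved stays moved. The work goes in short steps, Python scripts to look and compute and a shell command to move; the robot and the scene stay as the last step left them, time stands still between calls to the robot, and variables do not carry over. Pictures are saved under pics/ and viewed, and the job is handed in when it is done.

```bash
ls; mkdir -p pics
cat > h.py <<'E'
import numpy as np,cv2
from workcell import sensors,cams,manip
def snap(name,fn):
    m=cams.camera_model(name); p,d=cams.camera(name)
    cv2.imwrite('pics/%s.png'%fn,p[:,:,::-1]); np.savez('pics/%s.npz'%fn,p=p,d=d,K=m['intrinsics'],k1=m['k1'],V=m['view'])
    return p,d,m
E
python3 - <<'E'
from h import *
o=sensors.get_obs();print(o)
for n in ['scene','side','wrist']:
    p,d,m=snap(n,n+'0');print(n,m,(d>0).mean())
E
```

```text
pics
{'clock': 0.0, 'joint_pos': array([-0.02260769,  0.33290871, -0.06469509,  1.46096437,  0.0215812 ,
        1.34992596, -0.08848999]), 'joint_velocities': array([-5.68119724e-05,  4.18850772e-04, -2.05594949e-03,  1.04599047e-03,
        2.11478564e-05, -8.54528141e-04, -1.08403405e-03]), 'tau': array([ 4.98105128e-04, -6.25449800e+01,  4.97091911e-02, -3.91610491e+01,
        1.63588714e-02,  9.83294769e-03, -6.01235030e-06]), 'position': array([6.24631989e-01, 2.23110807e-06, 2.49481899e-01]), 'ee_rot': array([ 7.07095831e-01,  7.07117327e-01, -5.53452950e-04, -5.14788935e-04]), 'ft_force': array([ 0.12278936, -0.33369119, -0.86761033]), 'torque': array([-0.01489937,  0.03870059,  0.01489304]), 'grip_width': 1.0003200894680249}
scene {'intrinsics': array([[554.62708297,   0.        , 316.00048926],
       [  0.        , 554.62708297, 237.54724712],
       [  0.        ,   0.        ,   1.        ]]), 'k1': -0.11574601611468077, 'view': array([[ 0.18731639,  0.98226416, -0.0083487 , -0.11022342],
       [ 0.55526068, -0.11289079, -0.82397891, -0.2442219 ],
       [-0.81030744, 
[... 465 characters left out ...]
5213, -0.61254131, -0.77510192,  1.09511982],
       [ 0.        ,  0.        ,  0.        ,  1.        ]])} 0.9960091145833333
wrist {'intrinsics': array([[359.38162194,   0.        , 316.20513245],
       [  0.        , 359.38162194, 239.70572614],
       [  0.        ,   0.        ,   1.        ]]), 'k1': 0.023863307897152707, 'view': array([[ 9.99999651e-01, -8.02981661e-04, -2.30506871e-04,
        -6.24883992e-01],
       [-6.99731835e-04, -9.55809410e-01,  2.93986192e-01,
        -3.79782773e-02],
       [-4.56386158e-04, -2.93985929e-01, -9.55809639e-01,
         3.79636944e-01],
       [ 0.00000000e+00,  0.00000000e+00,  0.00000000e+00,
         1.00000000e+00]])} 0.9959212239583334
```

View pics/scene0.png

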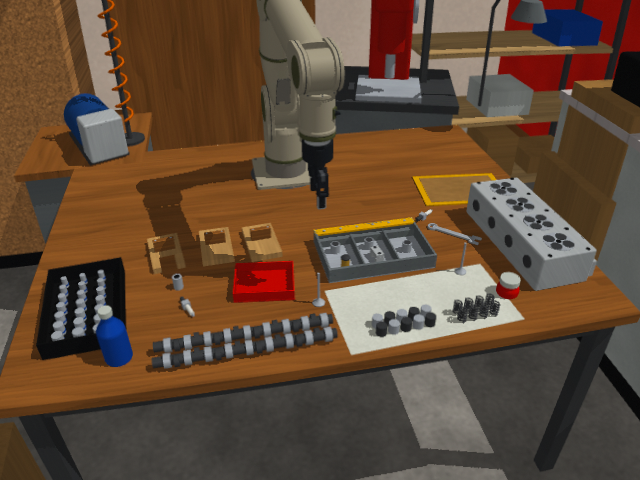

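View pics/side0.png

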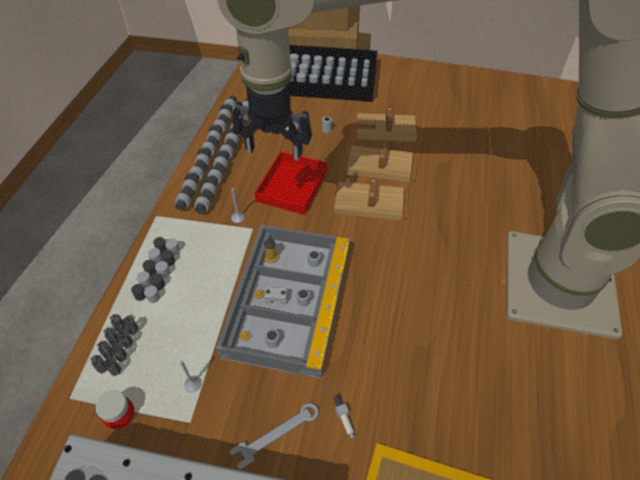

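View pics/wrist0.png

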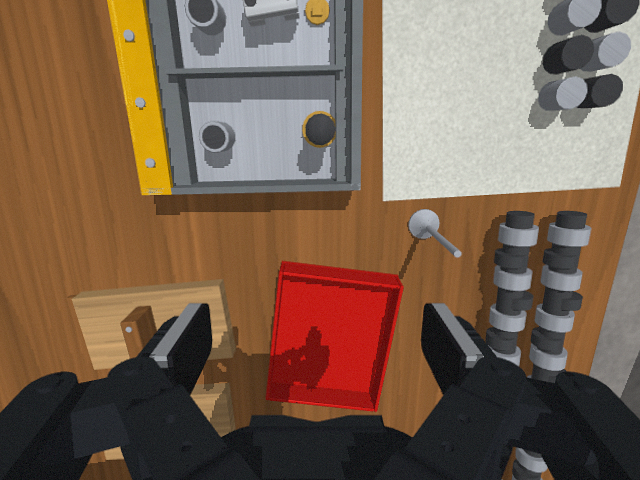

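```bash
cat >> h.py <<'E'
def load(fn): return np.load('pics/%s.npz'%fn)
def pt(z,px,h):
    "pixels (n,2) -> world points on plane z=h"
    px=np.array(px,float).reshape(-1,1,2)
    r=cv2.undistortPoints(px,z['K'],np.array([float(z['k1']),0,0,0,0]))[:,0]
    r=np.c_[r,np.ones(len(r))]; R=z['V'][:3,:3];t=z['V'][:3,3]
    c=-R.T@t; w=r@R
    return c+w*((h-c[2])/w[:,2])[:,None]
def cloud(z):
    v,u=np.mgrid[0:480,0:640]
    r=cv2.undistortPoints(np.stack([u,v],-1).reshape(-1,1,2).astype(float),z['K'],np.array([float(z['k1']),0,0,0,0]))[:,0]
    P=np.c_[r,np.ones(len(r))]*z['d'].reshape(-1,1)
    return ((P-z['V'][:3,3])@z['V'][:3,:3]).reshape(480,640,3)
E
python3 - <<'E'
from h import *
np.set_printoptions(precision=4,suppress=True)
z=load('side0')
print('lip ends',pt(z,[[350,239],[324,371]],.044))
print('boards corners',pt(z,[[335,216],[402,219],[404,188],[348,177],[409,181]],.018))
print('tin',pt(z,[[284,150],[328,163],[305,212],[256,195]],.032))
print('valves,socket,plug,spanner',pt(z,[[238,217],[193,384],[327,130],[344,415],[275,430]],.0))
z=load('wrist0'); print('tin w',pt(z,[[283,262],[401,277],[378,410],[267,400]],.032)); print(pt(z,[[202,10],[217,136]],.032))
E
```

```text
lip ends [[0.4612 0.0147 0.044 ]
 [0.4488 0.3261 0.044 ]]
boards corners [[ 0.5111 -0.0654  0.018 ]
 [ 0.3578 -0.0909  0.018 ]
 [ 0.3657 -0.1916  0.018 ]
 [ 0.5062 -0.1986  0.018 ]
 [ 0.3566 -0.2184  0.018 ]]
tin [[ 0.6836 -0.2453  0.032 ]
 [ 0.5625 -0.2224  0.032 ]
 [ 0.5788 -0.0501  0.032 ]
 [ 0.7059 -0.0768  0.032 ]]
valves,socket,plug,spanner [[ 0.7384 -0.0268 -0.    ]
 [ 0.6878  0.3896  0.    ]
 [ 0.601  -0.3855  0.    ]
 [ 0.3989  0.382   0.    ]
 [ 0.513   0.4367  0.    ]]
tin w [[ 0.5912 -0.054   0.032 ]
 [ 0.7119 -0.0705  0.032 ]
 [ 0.6962 -0.2365  0.032 ]
 [ 0.5683 -0.2226  0.032 ]]
[[0.531  0.1677 0.032 ]
 [0.5346 0.0686 0.032 ]]
```

```bash
python3 -m jog '[[[-0.03,0.0,0.05],[0,0,0],100],[[-0.03,0,0.05],[0,0,0],100],[[-0.02,0,0.05],[0,0,0],100],[[0,0,0.04],[0,0,0],100]]'; python3 -c "
from h import *
snap('wrist','w1');print(sensors.get_obs()['position'])"
```

```text
clock: 0.65
position: [0.5398, -0.0002, 0.4399]
ee_rot: [0.707, 0.707, -0.004, -0.003]
ft_force: [0.4, 0.3, 0.5]
grip_width: 0.999
[ 5.40691818e-01 -7.55229220e-05  4.44775236e-01]
```

View pics/w1.png

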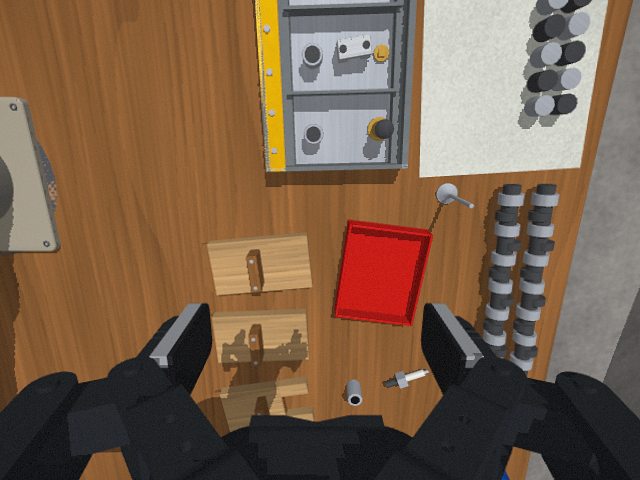

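```bash
python3 -m jog '[[[0.0,0.05,0.0],[0,0,0],100],[[0,0.05,0.0],[0,0,0],100],[[0,0.04,0.0],[0,0,0],100],[[0,0.0,0.0],[0,0,0],100]]'; python3 -c "
from h import *
snap('wrist','w2')"
python3 -m jog '[[[0.0,-0.06,0.0],[0,0,0],100],[[0,-0.06,0.0],[0,0,0],100],[[0,-0.06,0.0],[0,0,0],100],[[-0.03,-0.06,0.0],[0,0,0],100],[[-0.03,-0.06,0.0],[0,0,0],100]]'
python3 -m jog '[[[0.0,-0.03,0.0],[0,0,0],100],[[0,0,0.0],[0,0,0],100]]'; python3 -c "
from h import *
snap('wrist','w3')"
```

```text
clock: 1.2
position: [0.5404, 0.1432, 0.445]
ee_rot: [0.708, 0.706, -0.001, -0.001]
ft_force: [-0.2, -1.2, 0.1]
grip_width: 1.002
clock: 1.88
position: [0.4845, -0.1547, 0.4423]
ee_rot: [0.709, 0.706, -0.003, -0.002]
ft_force: [1.2, -0.8, 0.7]
grip_width: 1.0
clock: 2.12
position: [0.4804, -0.1932, 0.4427]
ee_rot: [0.713, 0.701, -0.003, -0.001]
ft_force: [0.5, 0.3, 0.1]
grip_width: 1.0
```

View pics/w2.png

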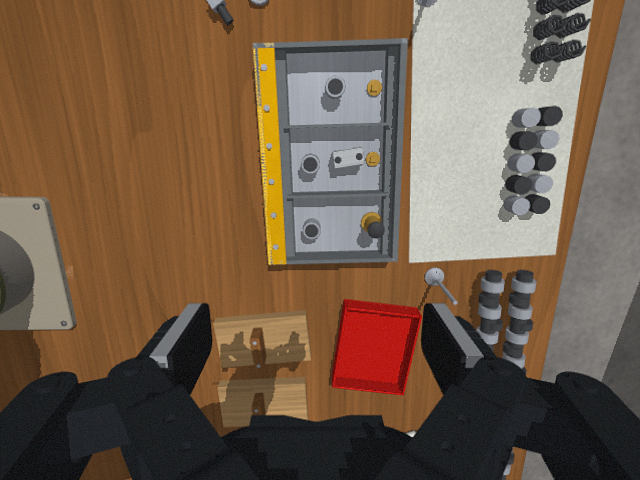

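View pics/w3.png

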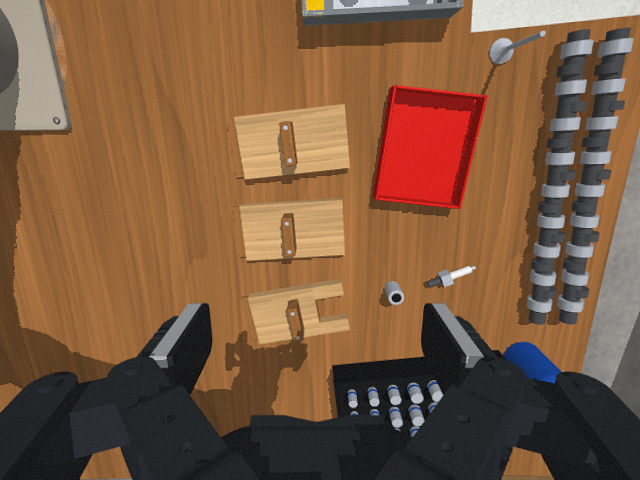

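Run:
```python
from h import *
np.set_printoptions(precision=4,suppress=True)
z=load('w3');C=cloud(z);p=z['p'];hsv=cv2.cvtColor(p,cv2.COLOR_RGB2HSV)
print('table z',np.median(C[200:300,100:200,2]))
def comps(m,amin):
    n,l,s,c=cv2.connectedComponentsWithStats(m.astype(np.uint8));return [(l==i) for i in range(1,n) if s[i,4]>amin]
reg=np.zeros((480,640),bool);reg[80:360,225:360]=1
m=reg&(C[...,2]>.011)&(C[...,2]<.024)
for c in comps(m,300):
    q=C[c][:,:2].astype(np.float32); r=cv2.minAreaRect(q*1000); print('board',r,len(q),np.median(C[c][:,2]))
m=reg&(C[...,2]>.045)&(C[...,2]<.062)
for c in comps(m,30):
    q=C[c][:,:2].astype(np.float32); r=cv2.minAreaRect(q*1000); print('cleat',r,len(q))
m=reg&(C[...,2]>.004)&(C[...,2]<.0095)
for c in comps(m,60):
    q=C[c]; print('tongue?',q.mean(0),len(q))
z=load('w2');C=cloud(z);p=z['p'];hsv=cv2.cvtColor(p,cv2.COLOR_RGB2HSV)
ye=(hsv[...,0]>18)&(hsv[...,0]<32)&(hsv[...,1]>200)&(hsv[...,2]>150)&(abs(C[...,2]-.044)<.006)
c=max(comps(ye,300),key=lambda a:a.sum()); r=cv2.minAreaRect(C[c][:,:2].astype(np.float32)*1000);print('lip',r,cv2.boxPoints(r),np.median(C[c][:,2]))
red=(hsv[...,1]>180)&((hsv[...,0]<6)|(hsv[...,0]>174))&(C[...,2]>.024)&(C[...,2]<.04)
c=max(comps(red,100),key=lambda a:a.sum());print('tin',cv2.minAreaRect(C[c][:,:2].astype(np.float32)*1000))
reg=np.zeros((480,640),bool);reg[45:262,288:395]=1
m=reg&(C[...,2]>.028)&(C[...,2]<.035)
for c in comps(m,40):
    q=C[c][:,:2].astype(np.float32);v=np.argwhere(c).mean(0); print('part',v[::-1],cv2.minAreaRect(q*1000),len(q))
m=reg&(C[...,2]>.05)
for c in comps(m,40): print('pipe',C[c].mean(0),cv2.minAreaRect(C[c][:,:2].astype(np.float32)*1000))
```

```text
table z 0.0002654821699228753
board ((444.64080810546875, -138.05506896972656), (161.2081756591797, 89.63534545898438), 5.309381484985352) 6292 0.01863437128847513
board ((440.23199462890625, -272.412109375), (160.08059692382812, 91.04701232910156), 2.7150192260742188) 5073 0.018483479440016947
board ((445.65533447265625, -419.7438049316406), (159.72264099121094, 91.72354888916016), 9.234373092651367) 3531 0.018327725797392794
cleat ((440.3683166503906, -138.26556396484375), (16.11168670654297, 59.41734313964844), 5.259624481201172) 534
cleat ((435.2985534667969, -271.95172119140625), (16.073848724365234, 59.21750259399414), 2.830497980117798) 432
cleat ((440.5954284667969, -419.912353515625), (16.26029396057129, 60.21342086791992), 9.319631576538086) 366
tongue? [ 0.3569 -0.1455  0.0075] 432
tongue? [ 0.3522 -0.2754  0.0073] 339
tongue? [ 0.36   -0.4272  0.0071] 290
lip ((475.4301452636719, 168.65443420410156), (26.275922775268555, 300.3646545410156), 1.0805258750915527) [[459.4624 318.5623]
 [465.1266  18.2511]
 [491.3979  18.7466]
 [485.7337 319.0578]] 0.04454404193317197
tin ((64
[... 181 characters left out ...]
4, 26.21797752380371), 89.82594299316406) 347
part [348.1154 157.6275] ((586.4570922851562, 177.86050415039062), (43.741416931152344, 23.805728912353516), 9.018136024475098) 494
part [310.1051 163.6739] ((530.9679565429688, 169.37452697753906), (27.049114227294922, 26.167545318603516), 62.789588928222656) 276
part [311.4728 229.8117] ((532.2527465820312, 69.03059387207031), (26.6619873046875, 26.581012725830078), 45.71335220336914) 239
part [351.4956 255.5752] ((595.7251586914062, 26.186969757080078), (122.82049560546875, 4.19257116317749), 3.0433385372161865) 113
pipe [0.6274 0.0768 0.0589] ((590.3272094726562, 142.50790405273438), (24.252370834350586, 179.91539001464844), 29.4583683013916)
```

Run:
```python
from h import *
np.set_printoptions(precision=4,suppress=True)
z=load('w2');C=cloud(z)
m=(C[...,2]>.039)&(C[...,2]<.048);m[:35]=0;m[270:]=0;m[:,:245]=0;m[:,415:]=0
q=C[m][:,:2].astype(np.float32)*1000
r=cv2.minAreaRect(q);print('tray44',r,cv2.boxPoints(r))
m2=(C[...,2]>.0335)&(C[...,2]<.038);m2[:35]=0;m2[270:]=0;m2[:,:285]=0;m2[:,395:]=0
n,l,s,c=cv2.connectedComponentsWithStats(m2.astype(np.uint8))
for i in range(1,n):
    if s[i,4]>60:
        k=C[l==i][:,:2].astype(np.float32);print('div',cv2.fitLine(k,2,0,.01,.01).ravel(),len(k))
# lip inner edge by rows, far stop inner edge
hsv=cv2.cvtColor(z['p'],cv2.COLOR_RGB2HSV)
ye=(hsv[...,0]>18)&(hsv[...,0]<32)&(hsv[...,1]>200)&(abs(C[...,2]-.044)<.006)
e=[];f=[]
for v in range(52,258):
    u=np.where(ye[v,:300])[0]
    if len(u)>5:e.append([u.max()+.5,v])
    u=np.where(m[v,350:415])[0]
    if len(u):f.append([350+u.min()-.5,v]);f and None
for a in(e,f):
    k=pt(z,a,.044)[:,:2].astype(np.float32);L=cv2.fitLine(k,cv2.DIST_HUBER,0,.01,.01).ravel();print(L,'yaw deg',np.degrees(np.arctan(-L[0]/L[1])))
m=(C[...,2]>.05);m[:205]=0;m[242:]=0;m[:,:360]=0;m[:,392:]=0
k=C[m];print('pipe',k[:,2].max(),cv2.minAreaRect(k[k[:,2]>.054][:,:2].astype(np.float32)*1000))
```

```text
tray44 ((561.0869750976562, 172.9687957763672), (202.11851501464844, 308.32305908203125), 1.4804073572158813) [[456.0787 324.468 ]
 [464.0443  16.2478]
 [666.0953  21.4696]
 [658.1297 329.6898]]
div [0.9541 0.2996 0.5647 0.2737] 102
div [0.9998 0.0201 0.5689 0.2232] 288
div [0.9775 0.2109 0.5319 0.1692] 64
div [0.9997 0.0234 0.5724 0.1239] 283
[ 0.0232 -0.9997  0.4878  0.1794] yaw deg 1.3313993
[ 0.0242 -0.9997  0.6522  0.1698] yaw deg 1.3872771
pipe 0.5692693308357004 ((592.97314453125, 143.76266479492188), (24.15119171142578, 179.5434112548828), 27.27633285522461)
```

```bash
cat >> h.py <<'E'
from scipy.spatial.transform import Rotation as Ro
np.set_printoptions(precision=4,suppress=True)
def go(x,y,z,yaw=0.,tilt=0.):
    """delta to target; yaw about world z of the start pose (tool down), then tilt about the board's y (free end +x up => rotation about -y)"""
    o=sensors.get_obs()
    T=Ro.from_euler('z',yaw)*Ro.from_euler('y',-tilt)*Ro.from_quat([.70710678,.70710678,0,0])
    rv=(T*Ro.from_quat(o['ee_rot']).inv()).as_rotvec()
    print('t %.2f pos'%o['clock'],o['position'],'d',np.array([x,y,z])-o['position'],'rv',rv,'F',o['ft_force'],'grip %.3f'%o['grip_width'],'j7 %.2f'%o['joint_pos'][6])
E
python3 -c "
from h import *
print(manip.tip_reach);go(.532,.069,.15,np.pi/2)"
python3 -m jog '[[[0.02,0.06,-0.05],[0,0,0.18],65],[[0.02,0.06,-0.05],[0,0,0.18],65],[[0.01,0.06,-0.05],[0,0,0.18],65],[[0,0.05,-0.05],[0,0,0.18],65],[[0,0.03,-0.05],[0,0,0.18],65]]'
python3 -m jog '[[[0.0,0.0,0],[0,0,0.18],65],[[0.0,0,-0.0],[0,0,0.18],65],[[0.0,0.0,-0.0],[0,0,0.18],65]]'
python3 -c "
from h import *
go(.532,.069,.15,np.pi/2)"
```

```text
0.019
t 2.17 pos [ 0.4807 -0.1919  0.4429] d [ 0.0513  0.2609 -0.2929] rv [ 0.0066 -0.0025  1.5867] F [ 0.0342 -0.1612  1.0708] grip 1.002 j7 0.28
clock: 2.8
position: [0.5211, 0.0315, 0.2293]
ee_rot: [0.324, 0.946, 0.0, 0.003]
ft_force: [0.2, -0.1, -0.9]
grip_width: 0.65
clock: 3.18
position: [0.5174, 0.0384, 0.2241]
ee_rot: [0.05, 0.999, 0.0, -0.001]
ft_force: [-0.5, -0.6, -0.1]
grip_width: 0.649
t 3.17 pos [0.5174 0.0384 0.2241] d [ 0.0146  0.0306 -0.0741] rv [-0.0002 -0.002   0.0997] F [-0.5393 -0.5697 -0.1339] grip 0.649 j7 1.29
```

```bash
python3 -m jog '[[[0.0145,0.03,-0.05],[0,0,0.1],65],[[0.0,0,0],[0,0,0.0],65]]'
python3 -c "
from h import *
snap('wrist','w4')
go(.532,.069,.026,np.pi/2)"
```

```text
clock: 3.42
position: [0.532, 0.0712, 0.1731]
ee_rot: [-0.004, 1.0, 0.0, -0.001]
ft_force: [0.0, 0.3, 1.1]
grip_width: 0.644
t 3.48 pos [0.5334 0.0696 0.1757] d [-0.0014 -0.0006 -0.1497] rv [-0.0006  0.0029 -0.0052] F [-0.4957 -0.749   1.1531] grip 0.653 j7 1.32
```

View pics/w4.png

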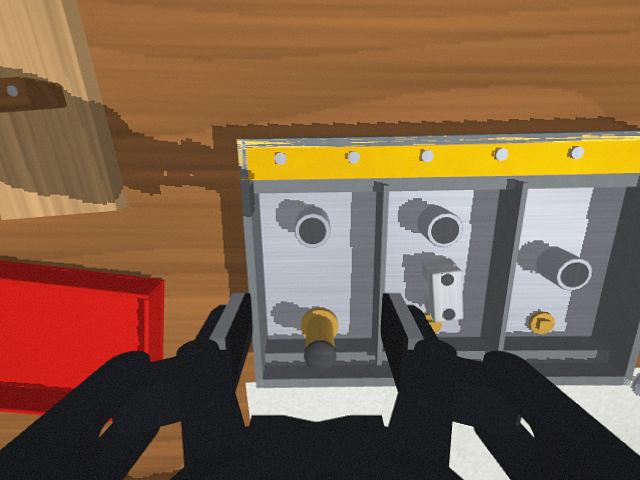

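```bash
python3 -m jog '[[[-0.0015,0.0,-0.06],[0,0,0],65],[[0.0,0,-0.05],[0,0,0.0],65],[[0.0,0,-0.03],[0,0,0.0],65],[[0.0,0,-0.005],[0,0,0.0],65]]'
python3 -c "
from h import *
go(.532,.069,.026,np.pi/2)"
```

```text
clock: 3.98
position: [0.5353, 0.0694, 0.0332]
ee_rot: [-0.0, 1.0, 0.001, 0.007]
ft_force: [0.3, -0.1, 0.9]
grip_width: 0.648
t 3.98 pos [0.5353 0.0694 0.0332] d [-0.0033 -0.0004 -0.0072] rv [-0.0012  0.0137 -0.0009] F [ 0.2935 -0.0939  0.8535] grip 0.648 j7 1.28
```

```bash
python3 -m jog '[[[-0.0033,0.0,-0.007],[0,0.0137,0],65],[[0.0,0,0],[0,0,0.0],0],[[0.0,0,0],[0,0,0.0],0],[[0.0,0,0],[0,0,0.0],0],[[0.0,0,0],[0,0,0.0],0]]' 40
python3 -c "
from h import *
go(.617,-.1177,.033,np.pi/2)"
```

```text
clock: 4.6
position: [0.5351, 0.0696, 0.0311]
ee_rot: [0.0, 1.0, 0.001, 0.003]
ft_force: [0.0, 0.4, -1.1]
grip_width: 0.313
t 4.60 pos [0.5351 0.0696 0.0311] d [ 0.0819 -0.1873  0.0019] rv [-0.002   0.0067  0.0005] F [ 0.0313  0.4464 -1.144 ] grip 0.313 j7 1.28
```

```bash
python3 -m jog '[[[0.0,0.0,0.06],[0,0,0],0],[[0.03,-0.05,0.03],[0,0,0.0],0],[[0.03,-0.06,0.0],[0,0,0.0],0],[[0.015,-0.05,0],[0,0,0.0],0],[[0.005,-0.025,0],[0,0,0.0],0]]'
python3 -c "
from h import *
go(.617,-.1177,.036,np.pi/2)"
```

```text
clock: 5.22
position: [0.6155, -0.1161, 0.1249]
ee_rot: [-0.003, 1.0, 0.001, 0.004]
ft_force: [-0.3, 0.5, -0.8]
grip_width: 0.309
t 5.22 pos [ 0.6155 -0.1161  0.1249] d [ 0.0015 -0.0016 -0.0889] rv [-0.0019  0.0083 -0.0069] F [-0.3308  0.5173 -0.7577] grip 0.309 j7 1.66
```

```bash
python3 -m jog '[[[0.0,0.0,-0.055],[0,0.008,-0.007],0],[[0.0,-0.002,-0.033],[0,0,0.0],0],[[0,0,0],[0,0,0.0],50],[[0,0,0],[0,0,0.0],50],[[0,0,0.06],[0,0,0.0],50]]'
python3 -c "
from h import *
go(.531,.1694,.12,np.pi/2)"
```

```text
clock: 5.85
position: [0.6142, -0.1215, 0.0949]
ee_rot: [0.002, 1.0, 0.001, -0.002]
ft_force: [1.7, -0.4, 1.2]
grip_width: 0.501
t 5.85 pos [ 0.6142 -0.1215  0.0949] d [-0.0832  0.2909  0.0251] rv [-0.0015 -0.0037  0.0048] F [ 1.6691 -0.3838  1.1793] grip 0.501 j7 1.65
```

```bash
python3 -m jog '[[[-0.01,0.04,0.05],[0,0,0],65],[[-0.02,0.06,0.01],[0,0,0.0],65],[[-0.02,0.06,0],[0,0,0.0],65],[[-0.02,0.06,0],[0,0,0.0],65],[[-0.013,0.06,0.0],[0,0,0.0],65]]'
python3 -c "
from h import *
snap('wrist','w5')
go(.531,.1694,.1,np.pi/2)"
```

```text
clock: 6.48
position: [0.536, 0.1572, 0.1726]
ee_rot: [0.006, 1.0, 0.0, 0.011]
ft_force: [1.1, 0.1, -0.4]
grip_width: 0.649
t 6.53 pos [0.5333 0.1674 0.1731] d [-0.0023  0.002  -0.0731] rv [-0.0057  0.0221  0.0027] F [-2.9147  8.5666  0.3442] grip 0.650 j7 1.12
```

View pics/w5.png

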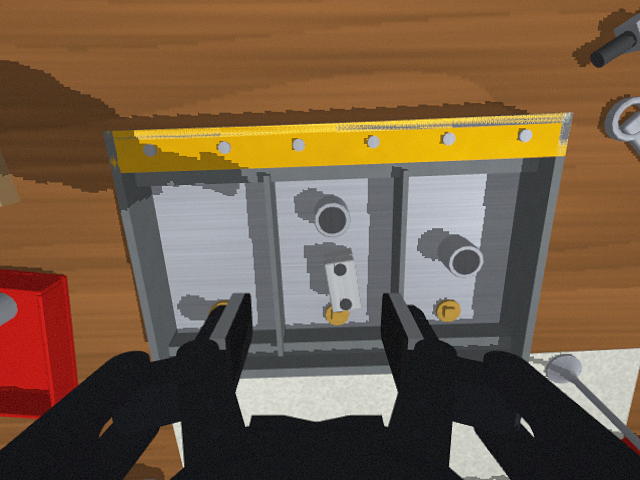

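```bash
cat >> h.py <<'E'
def parts(fn):
    z=load(fn);C=cloud(z);O=np.array([.5704,.1733]);a=.024
    T=(C[...,:2]-O)@np.array([[np.cos(a),-np.sin(a)],[np.sin(a),np.cos(a)]])
    m=(C[...,2]>.0275)&(C[...,2]<.0345)&(abs(T[...,0]-0)<.068)&(abs(T[...,1])<.147)&(abs(abs(T[...,1])-.05)>.004)
    n,l,s,c=cv2.connectedComponentsWithStats(m.astype(np.uint8))
    for i in range(1,n):
        if s[i,4]>100: print('part',c[i],cv2.minAreaRect(C[l==i][:,:2].astype(np.float32)*1000),s[i,4])
E
python3 -c "
from h import *
parts('w5')"
```

```text
part [332.022  218.4675] ((529.9706420898438, 169.5165557861328), (26.630128860473633, 27.301965713500977), 89.18020629882812) 999
part [464.2297 259.6082] ((565.03857421875, 273.16204833984375), (27.928464889526367, 26.98350715637207), 52.039573669433594) 975
part [342.4997 284.1945] ((585.5059204101562, 177.6889190673828), (44.38318634033203, 24.022319793701172), 8.512587547302246) 1481
```

```bash
python3 -m jog '[[[-0.0022,0.002,-0.06],[-0.005,0.022,0],65],[[0.0,0,-0.05],[0,0,0.0],65],[[0,0,-0.0],[0,0,0.0],65]]'
python3 -c "
from h import *
go(.531,.1694,.027,np.pi/2)"
```

```text
clock: 6.9
position: [0.5329, 0.1744, 0.068]
ee_rot: [-0.002, 1.0, 0.002, 0.005]
ft_force: [-0.5, -0.0, -0.1]
grip_width: 0.65
t 6.90 pos [0.5329 0.1744 0.068 ] d [-0.0019 -0.005  -0.041 ] rv [-0.0042  0.0104 -0.0044] F [-0.5329 -0.0031 -0.1452] grip 0.650 j7 1.09
```

```bash
python3 -m jog '[[[-0.002,-0.005,-0.025],[-0.004,0.01,-0.004],65],[[0.0,0,-0.015],[0,0,0.0],65],[[0,0,-0.0],[0,0,0.0],0],[[0,0,-0.0],[0,0,0.0],0],[[0,0,-0.0],[0,0,0.0],0]]'
python3 -m jog '[[[0,0,-0.0],[0,0,0.0],0]]'
python3 -c "
from h import *
go(.531,.1694,.027,np.pi/2);go(.6727,-.1249,.12,np.pi/2)"
```

```text
clock: 7.52
position: [0.5357, 0.17, 0.0343]
ee_rot: [0.001, 1.0, 0.001, 0.005]
ft_force: [0.4, -0.5, -0.8]
grip_width: 0.31
clock: 7.65
position: [0.5359, 0.1701, 0.0348]
ee_rot: [0.001, 1.0, 0.002, 0.005]
ft_force: [0.4, 0.5, -0.2]
grip_width: 0.308
t 7.65 pos [0.5359 0.1701 0.0348] d [-0.0049 -0.0007 -0.0078] rv [-0.003   0.0108  0.0011] F [ 0.3529  0.4697 -0.1836] grip 0.308 j7 1.08
t 7.65 pos [0.5359 0.1701 0.0348] d [ 0.1368 -0.295   0.0852] rv [-0.003   0.0108  0.0011] F [ 0.3529  0.4697 -0.1836] grip 0.308 j7 1.08
```

```bash
python3 -m jog '[[[0.0,0.0,0.06],[0,0,0],0],[[0.03,-0.05,0.03],[0,0,0.0],0],[[0.035,-0.055,0.0],[0,0,0.0],0],[[0.035,-0.06,0],[0,0,0.0],0],[[0.025,-0.06,0],[0,0,0.0],0]]'
python3 -m jog '[[[0.01,-0.055,0],[0,0,0.0],0],[[0,-0.015,0],[0,0,0.0],0]]'
python3 -c "
from h import *
go(.6727,-.1249,.04,np.pi/2)"
```

```text
clock: 8.28
position: [0.6559, -0.0421, 0.129]
ee_rot: [-0.006, 1.0, 0.003, 0.007]
ft_force: [1.4, 0.8, -1.1]
grip_width: 0.314
clock: 8.52
position: [0.6666, -0.1196, 0.1288]
ee_rot: [-0.003, 1.0, 0.001, 0.007]
ft_force: [0.2, -0.4, -0.5]
grip_width: 0.31
t 8.53 pos [ 0.6666 -0.1196  0.1288] d [ 0.0061 -0.0053 -0.0888] rv [-0.003   0.0138 -0.0064] F [ 0.1823 -0.4157 -0.4502] grip 0.310 j7 1.65
```

```bash
python3 -m jog '[[[0.006,-0.005,-0.055],[0,0.013,-0.006],0],[[0.0,0,-0.033],[0,0,0.0],0],[[0,0,0],[0,0,0.0],50],[[0,0,0],[0,0,0.0],50],[[0,0,0.06],[0,0,0.0],50]]'
python3 -m jog '[[[-0.01,0.04,0.05],[0,0,0],65],[[-0.015,0.06,0.01],[0,0,0.03],65],[[-0.01,0.06,0],[0,0,0.03],65],[[-0.015,0.06,0],[0,0,0.03],65],[[-0.02,0.06,0.0],[0,0,0.03],65]]'
python3 -c "
from h import *
go(.5868,.1778,.1,np.pi/2+.15)"
```

```text
clock: 9.15
position: [0.6711, -0.1241, 0.099]
ee_rot: [0.0, 1.0, 0.002, -0.002]
ft_force: [1.1, -0.3, 0.1]
grip_width: 0.505
clock: 9.78
position: [0.6061, 0.1544, 0.1783]
ee_rot: [-0.058, 0.998, 0.002, 0.012]
ft_force: [0.7, 1.3, -0.9]
grip_width: 0.65
t 9.78 pos [0.6061 0.1544 0.1783] d [-0.0193  0.0234 -0.0783] rv [-0.0051  0.0228  0.0343] F [ 0.7269  1.2647 -0.8606] grip 0.650 j7 1.29
```

```bash
python3 -m jog '[[[-0.0193,0.0195,0],[0,0.022,0.034],50],[[0,0,0],[0,0,0.0],50]]'
python3 -c "
from h import *
snap('wrist','w6');parts('w6')
go(.5868,.1778,.08,np.pi/2+.15)"
```

```text
clock: 10.02
position: [0.5846, 0.1814, 0.1827]
ee_rot: [-0.08, 0.997, 0.004, 0.003]
ft_force: [0.1, -0.2, -0.2]
grip_width: 0.499
part [310.4737 225.8896] ((585.5786743164062, 177.7135009765625), (44.152347564697266, 23.54197883605957), 9.303770065307617) 1594
part [433.6053 220.1661] ((565.291748046875, 273.1788635253906), (27.308547973632812, 26.933895111083984), 28.37034797668457) 945
part [183.8087 248.9913] ((621.445068359375, 79.64448547363281), (22.36485481262207, 8.923765182495117), 48.21876907348633) 115
t 10.07 pos [0.5854 0.1804 0.1828] d [ 0.0014 -0.0026 -0.1028] rv [-0.0084  0.0057 -0.009 ] F [0.5969 0.1107 1.1531] grip 0.499 j7 1.29
```

View pics/w6.png

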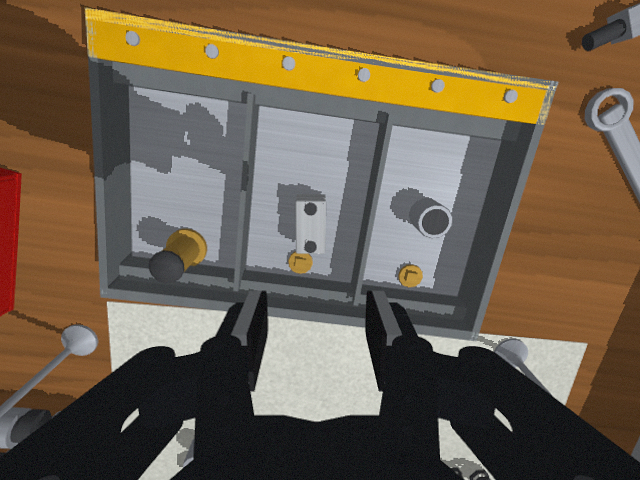

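Cap at (310,226), aligned with jaws. Descend and grip.

```bash
python3 -m jog '[[[0,-0.0025,-0.055],[-0.008,0.005,-0.009],50],[[0,0,-0.05],[0,0,0.0],50],[[0,0,-0.02],[0,0,0.0],50],[[0,0,-0.01],[0,0,0.0],50]]'
python3 -c "
from h import *
go(.586,.1778,.029,np.pi/2+.155)"
```

```text
clock: 10.58
position: [0.5914, 0.169, 0.0484]
ee_rot: [-0.068, 0.998, -0.001, 0.005]
ft_force: [0.6, 1.1, 1.3]
grip_width: 0.497
t 10.57 pos [0.5914 0.169  0.0484] d [-0.0054  0.0088 -0.0194] rv [0.002  0.0103 0.0181] F [0.573  1.109  1.2983] grip 0.497 j7 1.24
```

```bash
python3 -m jog '[[[-0.005,0.0088,0.0],[0.002,0.01,0.018],50],[[0,0,-0.006],[0,0,0.0],50]]'
python3 -c "
from h import *
go(.586,.1778,.029,np.pi/2+.155)"
```

```text
clock: 10.82
position: [0.5877, 0.1771, 0.0437]
ee_rot: [-0.077, 0.997, 0.0, 0.001]
ft_force: [-0.2, -0.5, 0.1]
grip_width: 0.504
t 10.82 pos [0.5877 0.1771 0.0437] d [-0.0017  0.0007 -0.0147] rv [-0.0003  0.002   0.0013] F [-0.2101 -0.453   0.0568] grip 0.504 j7 1.25
```

```bash
python3 -m jog '[[[-0.003,0.0005,-0.017],[0,0.002,0.0],50],[[-0.002,0,-0.003],[0,0,0.0],0],[[0,0,-0.0],[0,0,0.0],0],[[0,0,-0.0],[0,0,0.0],0],[[0,0,-0.0],[0,0,0.0],0]]'
python3 -c "
from h import *
go(.6093,-.1771,.12,np.pi/2)"
```

```text
clock: 11.45
position: [0.583, 0.1776, 0.0235]
ee_rot: [-0.077, 0.997, 0.0, 0.001]
ft_force: [-0.4, 0.2, 0.5]
grip_width: 0.277
t 11.45 pos [0.583  0.1776 0.0235] d [ 0.0263 -0.3547  0.0965] rv [-0.0003  0.0016 -0.1535] F [-0.3734  0.2177  0.5352] grip 0.277 j7 1.24
```

```bash
python3 -m jog '[[[0.0,0.0,0.06],[0,0,0],0],[[0.005,-0.05,0.04],[0,0,-0.03],0],[[0.005,-0.06,0.0],[0,0,-0.03],0],[[0.005,-0.06,0],[0,0,-0.03],0],[[0.005,-0.06,0],[0,0,-0.03],0]]'
python3 -m jog '[[[0.005,-0.06,0],[0,0,-0.03],0],[[0,-0.05,0],[0,0,0.0],0],[[0,0,0],[0,0,0.0],0]]'
python3 -c "
from h import *
go(.6093,-.1771,.032,np.pi/2)"
```

```text
clock: 12.08
position: [0.6023, -0.0519, 0.1274]
ee_rot: [-0.021, 1.0, 0.001, 0.002]
ft_force: [0.4, 0.3, -1.2]
grip_width: 0.276
clock: 12.45
position: [0.606, -0.1726, 0.1279]
ee_rot: [-0.001, 1.0, -0.0, 0.002]
ft_force: [-0.0, 1.2, -0.7]
grip_width: 0.277
t 12.45 pos [ 0.606  -0.1726  0.1279] d [ 0.0033 -0.0045 -0.0959] rv [ 0.0006  0.0044 -0.0014] F [-0.0358  1.1911 -0.7152] grip 0.277 j7 1.74
```

```bash
python3 -m jog '[[[0.003,-0.0045,-0.055],[0,0.004,0],0],[[0,0,-0.037],[0,0,0.0],0],[[0,0,-0.0],[0,0,0.0],0]]'
python3 -c "
from h import *
go(.6093,-.1771,.032,np.pi/2)"
```

```text
clock: 12.82
position: [0.6099, -0.1754, 0.035]
ee_rot: [-0.001, 1.0, 0.0, 0.001]
ft_force: [0.1, -0.6, -1.1]
grip_width: 0.271
t 12.82 pos [ 0.6099 -0.1754  0.035 ] d [-0.0006 -0.0017 -0.003 ] rv [-0.0004  0.0029 -0.0021] F [ 0.1011 -0.5728 -1.1311] grip 0.271 j7 1.74
```

```bash
python3 -m jog '[[[0,0,-0.004],[0,0,0],0],[[0,0,0],[0,0,0],45],[[0,0,0],[0,0,0.0],45],[[0,0,0.06],[0,0,0.0],45],[[-0.005,0.05,0.05],[0,0,0.0],60]]'
python3 -m jog '[[[-0.01,0.06,0.02],[0,0,0],60],[[-0.01,0.06,0.0],[0,0,0],60],[[-0.01,0.06,0],[0,0,0.0],60],[[-0.005,0.06,0],[0,0,0.0],60],[[-0.005,0.06,0],[0,0,0.0],60]]'
python3 -c "
from h import *
go(.565,.2732,.14,np.pi/2)"
```

```text
clock: 13.45
position: [0.6064, -0.1327, 0.141]
ee_rot: [0.001, 1.0, -0.001, 0.002]
ft_force: [1.2, 1.3, -0.5]
grip_width: 0.597
clock: 14.08
position: [0.5685, 0.1741, 0.1732]
ee_rot: [0.004, 1.0, -0.001, 0.012]
ft_force: [1.2, -0.0, 0.0]
grip_width: 0.6
t 14.07 pos [0.5685 0.1741 0.1732] d [-0.0035  0.0991 -0.0332] rv [0.0015 0.0233 0.0074] F [ 1.2277 -0.036   0.0125] grip 0.600 j7 1.11
```

```bash
python3 -m jog '[[[0,0.05,0],[0,0.01,0],60],[[0,0.035,0],[0,0.0,0],60],[[0,0,0],[0,0,0.0],60]]'
python3 -c "
from h import *
snap('wrist','w7');parts('w7')
go(.566,.2735,.06,np.pi/2)"
```

```text
clock: 14.45
position: [0.5666, 0.2689, 0.1769]
ee_rot: [-0.001, 1.0, 0.001, 0.009]
ft_force: [0.2, 0.0, 0.3]
grip_width: 0.601
part [322.4482 223.9079] ((565.0986938476562, 273.8653564453125), (26.830896377563477, 27.162944793701172), 2.7875685691833496) 966
part [ 87.0985 292.2069] ((624.5653686523438, 80.45533752441406), (23.9272518157959, 12.271167755126953), 30.48784637451172) 203
t 14.50 pos [0.5673 0.2669 0.1769] d [-0.0013  0.0066 -0.1169] rv [-0.0018  0.0176  0.0012] F [0.1549 0.5417 0.5734] grip 0.600 j7 0.96
```

View pics/w7.png

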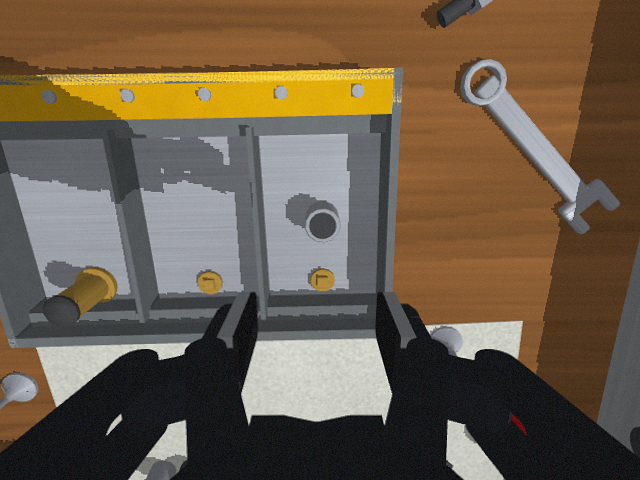

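```bash
python3 -m jog '[[[-0.0013,0.006,-0.055],[-0.002,0.017,0.001],60],[[0,0,-0.045],[0,0,0.0],60],[[0,0,0],[0,0,0.0],60]]'
python3 -c "
from h import *
go(.565,.2737,.027,np.pi/2)"
```

```text
clock: 14.88
position: [0.5686, 0.2687, 0.0777]
ee_rot: [0.003, 1.0, -0.0, 0.003]
ft_force: [-0.5, -0.6, 1.0]
grip_width: 0.602
t 14.88 pos [0.5686 0.2687 0.0777] d [-0.0036  0.005  -0.0507] rv [0.0009 0.0056 0.0054] F [-0.4674 -0.5849  0.9861] grip 0.602 j7 0.93
```

```bash
python3 -m jog '[[[-0.0035,0.005,-0.03],[0,0.006,0.005],60],[[0,0,-0.015],[0,0,0.0],60],[[0,0,-0.004],[0,0,0.0],60]]'
python3 -c "
from h import *
go(.565,.2737,.027,np.pi/2)"
```

```text
clock: 15.25
position: [0.5697, 0.2722, 0.0346]
ee_rot: [0.002, 1.0, 0.001, 0.004]
ft_force: [0.6, -0.3, 0.4]
grip_width: 0.599
t 15.25 pos [0.5697 0.2722 0.0346] d [-0.0047  0.0015 -0.0076] rv [-0.0012  0.0078  0.0046] F [ 0.5988 -0.2503  0.3805] grip 0.599 j7 0.92
```

```bash
python3 -m jog '[[[-0.005,0.0015,-0.008],[0,0.007,0.004],60],[[0,0,-0.001],[0,0,0.0],0],[[0,0,-0.0],[0,0,0.0],0],[[0,0,-0.0],[0,0,0.0],0],[[0,0,-0.0],[0,0,0.0],0]]'
python3 -m jog '[[[0.0,0.0,0.06],[0,0,0],0],[[0.01,-0.05,0.04],[0,0,0],0],[[0.015,-0.06,0.0],[0,0,0],0],[[0.015,-0.06,0],[0,0,0],0],[[0.015,-0.06,0],[0,0,0],0]]'
python3 -m jog '[[[0.015,-0.06,0.0],[0,0,0],0],[[0.015,-0.06,0.0],[0,0,0],0],[[0.01,-0.06,0.0],[0,0,0],0],[[0.005,-0.05,0],[0,0,0],0]]'
python3 -c "
from h import *
go(.6649,-.1844,.036,np.pi/2)"
```

```text
clock: 15.88
position: [0.5664, 0.2741, 0.0285]
ee_rot: [0.001, 1.0, 0.001, 0.002]
ft_force: [-1.1, -0.2, -0.7]
grip_width: 0.314
clock: 16.5
position: [0.62, 0.046, 0.132]
ee_rot: [-0.005, 1.0, 0.003, 0.003]
ft_force: [1.4, 0.9, 0.1]
grip_width: 0.313
clock: 17.0
position: [0.6652, -0.1898, 0.1327]
ee_rot: [-0.005, 1.0, 0.002, 0.004]
ft_force: [0.6, 0.8, -1.6]
grip_width: 0.314
t 17.00 pos [ 0.6652 -0.1898  0.1327] d [-0.0003  0.0054 -0.0967] rv [-0.0046  0.0074 -0.0105] F [ 0.625   0.769  -1.5569] grip 0.314 j7 1.75
```

```bash
python3 -m jog '[[[0.001,0.004,-0.055],[0,0.007,-0.01],0],[[0,0,-0.04],[0,0,0.0],0],[[0,0,-0.003],[0,0,0.0],0]]'
python3 -c "
from h import *
go(.6649,-.1844,.033,np.pi/2)"
```

```text
clock: 17.38
position: [0.6656, -0.194, 0.033]
ee_rot: [0.005, 1.0, 0.0, 0.001]
ft_force: [0.3, 1.0, 0.4]
grip_width: 0.31
t 17.38 pos [ 0.6656 -0.194   0.033 ] d [-0.0007  0.0096 -0.    ] rv [-0.0008  0.0017  0.0092] F [0.3128 0.9502 0.3712] grip 0.310 j7 1.72
```

```bash
python3 -m jog '[[[0,0.01,0],[0,0,0],0],[[0,0,0],[0,0,0],43],[[0,0,-0.0],[0,0,0.0],43],[[-0.02,0,0.06],[0,0,-0.15],43],[[-0.06,0.01,0.06],[0,0,-0.18],70]]'
python3 -m jog '[[[-0.05,0,0.06],[0,0,-0.18],70],[[-0.04,0,0.04],[0,0,-0.18],70],[[-0.04,0,0.0],[0,0,-0.18],70],[[0,0,-0.0],[0,0,-0.18],70],[[0,0,0.0],[0,0,-0.18],70]]'
python3 -m jog '[[[0,0,0],[0,0,-0.18],70],[[0,0,0],[0,0,0],70]]'
python3 -c "
from h import *
snap('wrist','w8')
go(.44,-.14,.2,0)"
```

```text
clock: 18.0
position: [0.6042, -0.174, 0.1406]
ee_rot: [0.171, 0.985, 0.001, 0.002]
ft_force: [-0.2, 0.1, 0.4]
grip_width: 0.629
clock: 18.62
position: [0.4817, -0.1742, 0.2408]
ee_rot: [0.595, 0.804, 0.001, 0.012]
ft_force: [-0.2, 0.2, -0.4]
grip_width: 0.702
clock: 18.88
position: [0.482, -0.1742, 0.2434]
ee_rot: [0.667, 0.745, 0.001, 0.014]
ft_force: [-0.3, 0.6, -0.1]
grip_width: 0.699
t 18.93 pos [ 0.4821 -0.1743  0.2434] d [-0.0421  0.0343 -0.0434] rv [ 0.018   0.0204 -0.1136] F [-0.1552 -0.2022  1.0227] grip 0.701 j7 0.36
```

View pics/w8.png

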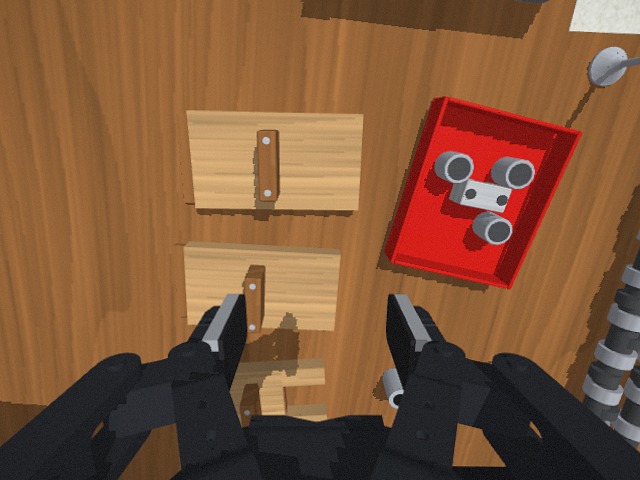

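```bash
cat >> h.py <<'E'
def boards(fn,x0=.3,x1=.56,y0=-.5,y1=-.05,zb=0.):
    z=load(fn);C=cloud(z)
    R=(C[...,0]>x0)&(C[...,0]<x1)&(C[...,1]>y0)&(C[...,1]<y1)
    R[300:]=0
    for nm,lo,hi,am in(('board',.012,.022,1500),('cleat',.048,.059,150)):
        m=R&(C[...,2]>lo+zb)&(C[...,2]<hi+zb)
        n,l,s,c=cv2.connectedComponentsWithStats(m.astype(np.uint8))
        for i in range(1,n):
            if s[i,4]>am:
                r=cv2.minAreaRect(C[l==i][:,:2].astype(np.float32)*1000);print(nm,np.array(r[0]),np.array(r[1]),'%.2f'%r[2],'z %.4f'%np.median(C[l==i][:,2]))
E
python3 -c "
from h import *
boards('w8')"
```

```text
board [ 444.6458 -138.0132] [160.8153  90.1573] 5.20 z 0.0187
board [ 438.7035 -256.9349] [160.8119  60.5261] 3.04 z 0.0185
cleat [ 439.9665 -138.3052] [16.0953 59.749 ] 5.29 z 0.0545
cleat [ 434.4366 -254.0743] [15.4785 23.9842] 3.00 z 0.0543
```

```bash
python3 -m jog '[[[-0.042,0.034,-0.05],[0.018,0.02,-0.02],60],[[0,0,-0.05],[0,0,0],60],[[0,0,0],[0,0,0],60]]'
python3 -c "
from h import *
go(.44,-.1383,.042,.092)"
```

```text
clock: 19.3
position: [0.4458, -0.1444, 0.1505]
ee_rot: [0.669, 0.744, 0.002, 0.002]
ft_force: [-0.4, -1.0, 1.0]
grip_width: 0.595
t 19.30 pos [ 0.4458 -0.1444  0.1505] d [-0.0058  0.0061 -0.1085] rv [-0.0008  0.005  -0.0141] F [-0.4014 -0.9795  1.0131] grip 0.595 j7 0.32
```

```bash
python3 -m jog '[[[-0.006,0.006,-0.045],[0,0.005,-0.014],60],[[0,0,-0.04],[0,0,0],60],[[0,0,0],[0,0,0],60]]'
python3 -c "
from h import *
go(.44,-.1383,.042,.092)"
```

```text
clock: 19.68
position: [0.4445, -0.1396, 0.0704]
ee_rot: [0.671, 0.741, 0.002, 0.003]
ft_force: [0.7, -0.4, 0.4]
grip_width: 0.594
t 19.68 pos [ 0.4445 -0.1396  0.0704] d [-0.0045  0.0013 -0.0284] rv [ 0.001   0.0084 -0.0067] F [ 0.7081 -0.3559  0.3711] grip 0.594 j7 0.30
```

```bash
python3 -m jog '[[[-0.006,0.001,-0.02],[0.001,0.009,-0.007],60],[[-0.001,0,-0.008],[0,0.003,0],60],[[0,0,0],[0,0,0],60]]'
python3 -c "
from h import *
go(.44,-.1383,.042,.092)"
```

```text
clock: 20.05
position: [0.4408, -0.1397, 0.046]
ee_rot: [0.673, 0.739, 0.0, 0.001]
ft_force: [-0.5, -0.7, -0.1]
grip_width: 0.6
t 20.05 pos [ 0.4408 -0.1397  0.046 ] d [-0.0008  0.0014 -0.004 ] rv [ 0.0013  0.0023 -0.001 ] F [-0.5145 -0.668  -0.1289] grip 0.600 j7 0.30
```

```bash
python3 -m jog '[[[-0.001,0.001,-0.004],[0.001,0.002,0],60],[[0,0,0],[0,0,0],0],[[0,0,0],[0,0,0],0],[[0,0,0],[0,0,0],0],[[0,0,0],[0,0,0],0]]' 90
python3 -m jog '[[[0,0,0],[0,0,0],0],[[0,0,0],[0,0,0],0]]'
python3 -c "
from h import *
go(.44,-.1383,.042,.092)"
```

```text
clock: 20.68
position: [0.4408, -0.1389, 0.0433]
ee_rot: [0.673, 0.739, 0.001, 0.001]
ft_force: [0.1, 0.6, -1.1]
grip_width: 0.172
clock: 20.92
position: [0.4408, -0.1388, 0.0433]
ee_rot: [0.673, 0.739, 0.001, 0.001]
ft_force: [-0.3, 0.0, 1.3]
grip_width: 0.169
t 20.93 pos [ 0.4408 -0.1388  0.0433] d [-0.0008  0.0005 -0.0013] rv [ 0.0008  0.0023 -0.0013] F [-0.2549  0.0492  1.2632] grip 0.169 j7 0.30
```

```bash
cat >> h.py <<'E'
O=np.array([.5704,.1733,0]);A=.024
def ins(bay,Xt,zt,deg,g,dy=0.,dyaw=0.):
    R=Ro.from_euler('z',A)*Ro.from_euler('y',-np.radians(deg))
    tip=O+Ro.from_euler('z',A).apply([Xt/1000,(bay-1)*.1+dy/1000,zt/1000])
    t=tip+R.apply(np.array(g)/1000-[-.094,0,0])
    print('tgt',t); go(*t,A,np.radians(deg))
E
python3 -m jog '[[[0,0,0.05],[0,0,0],0],[[0,0,0.05],[0,0,0],0],[[0.02,0.05,0.05],[0,0,-0.02],0],[[0.02,0.06,0.01],[0,0,-0.02],0],[[0.02,0.06,0.0],[0,0,-0.02],0]]'
python3 -m jog '[[[0.02,0.06,0],[0,0,0],0],[[0.02,0.06,0.0],[0,0,0],0],[[0.02,0.06,0.0],[0,0,0],0],[[0.01,0.04,0.0],[0,0,0],0],[[0.0,0.0,0.0],[0,0,0],0]]'
python3 -c "
from h import *
ins(2,-86,60,12,(-5,-.5,43.3))"
```

```text
clock: 21.55
position: [0.4956, 0.0221, 0.1996]
ee_rot: [0.7, 0.714, 0.0, 0.0]
ft_force: [0.3, 0.3, -1.6]
grip_width: 0.17
clock: 22.18
position: [0.5631, 0.2473, 0.1978]
ee_rot: [0.698, 0.716, -0.0, -0.001]
ft_force: [-0.1, -0.6, -2.3]
grip_width: 0.172
tgt [0.5601 0.2726 0.1209]
t 22.18 pos [0.5631 0.2473 0.1978] d [-0.003   0.0252 -0.0769] rv [ 0.0035 -0.2113 -0.0019] F [-0.1412 -0.5535 -2.2866] grip 0.172 j7 -0.54
```

```bash
python3 -m jog '[[[-0.003,0.025,-0.02],[0.003,-0.11,0],0],[[0,0,-0.02],[0,-0.1,0],0],[[0,0,0],[0,0,0],0],[[0,0,0],[0,0,0],0]]'
python3 -c "
from h import *
ins(2,-86,60,12,(-5,-.5,43.3))
snap('wrist','w9');snap('side','s9')"
```

```text
clock: 22.68
position: [0.5604, 0.2701, 0.1562]
ee_rot: [0.695, 0.711, 0.074, 0.074]
ft_force: [1.0, 0.7, -2.1]
grip_width: 0.169
tgt [0.5601 0.2726 0.1209]
t 22.68 pos [0.5604 0.2701 0.1562] d [-0.0004  0.0025 -0.0353] rv [0.0021 0.0001 0.0006] F [ 0.9585  0.7344 -2.0547] grip 0.169 j7 -0.70
```

View pics/w9.png

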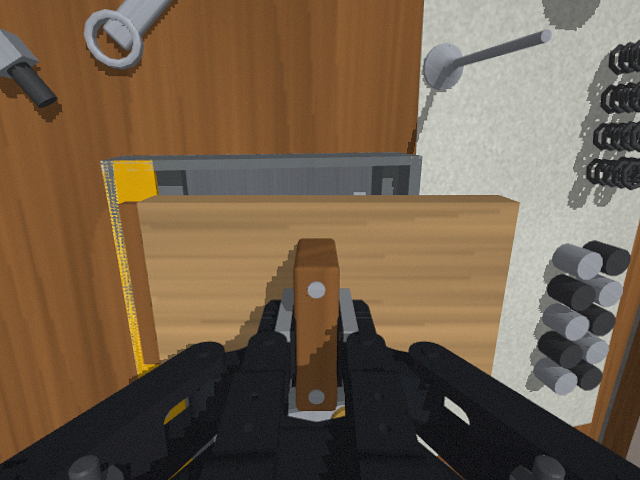

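View pics/s9.png

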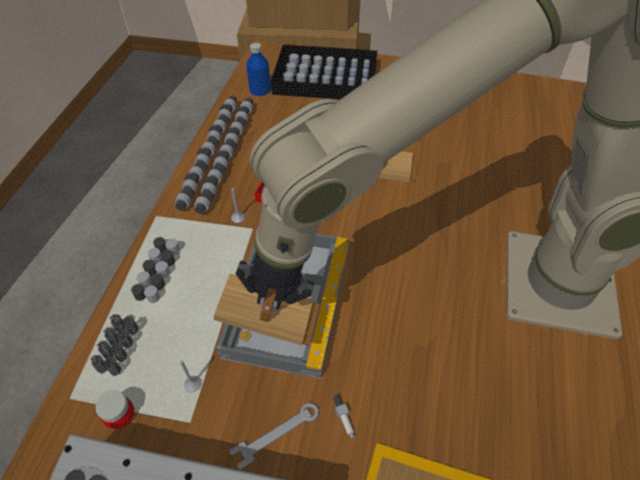

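```bash
cat >> h.py <<'E'
def chk(fn,g,deg=None):
    "compare held board with expectation; needs robot at same pose as snapshot"
    z=load(fn);C=cloud(z);o=sensors.get_obs()
    B=Ro.from_quat(o['ee_rot'])*Ro.from_quat([.70710678,.70710678,0,0]).inv()
    Q=B.inv().apply((C-o['position']).reshape(-1,3)).reshape(480,640,3)*1000+np.array(g)
    m=(abs(Q[...,0])<90)&(abs(Q[...,2]-18)<6)&(Q[...,1]>20)&(Q[...,1]<55)
    q=Q[m];c=np.c_[q[:,:2],np.ones(len(q))];s=np.linalg.lstsq(c,q[:,2],rcond=None)[0]
    print('top plane: slope x,y',s[:2],'z0',s[2],'x range',np.percentile(q[:,0],[.3,99.7]),'ymax',np.percentile(q[:,1],99.7),len(q))
    m=(Q[...,0]<-80)&(Q[...,0]>-105)&(abs(Q[...,2]-7)<4)&(Q[...,1]>20)&(Q[...,1]<46)
    q=Q[m]
    if len(q): print('tongue x',np.percentile(q[:,0],[2,98]),'z',np.median(q[:,2]),len(q))
E
python3 -c "
from h import *
chk('w9',(-5,-.5,43.3))"
```

```text
top plane: slope x,y [-0.0006 -0.0328] z0 19.67507580049686 x range [-79.4121  79.4556] ymax 45.225860899989144 21280
tongue x [-94.0295 -85.4655] z 7.789451696080953 927
```

```bash
python3 -c "
from h import *
for f in('w9','w8','w2'):
    C=cloud(load(f));q=C[(abs(C[...,2])<.012)][::20];s=np.linalg.lstsq(np.c_[q[:,:2],np.ones(len(q))],q[:,2],rcond=None)[0];print(f,s)
C=cloud(load('w9'));q=C[(abs(C[...,2]-.044)<.004)&(C[...,0]<.5)];print(q.mean(0),len(q)); q=C[(abs(C[...,2]-.044)<.004)&(C[...,1]>.31)];print(q[:,1].max(),q[:,0].min(),q[:,0].max())
z=load('w8');C=cloud(z);m=(C[...,2]>.012)&(C[...,2]<.022)&(C[...,1]>-.2)&(C[...,1]<-.08)&(C[...,0]<.53);q=C[m];print(np.linalg.lstsq(np.c_[q[:,:2]-q[:,:2].mean(0),np.ones(len(q))],q[:,2],rcond=None)[0])
"
```

```text
w9 [ 0.0023  0.0013 -0.0004]
w8 [ 0.0024  0.     -0.    ]
w2 [ 0.0014 -0.0004  0.0008]
[0.4693 0.2765 0.0446] 4250
0.3949504093214086 0.45673091965222884 0.844356504552702
[0.0007 0.0014 0.0187]
```

```bash
sed -i "s/&(Q\[...,1\]>20)&(Q\[...,1\]<55)$/\&(Q[...,1]>34)\&(Q[...,1]<55)\&(abs(Q[...,0])>15)/" h.py; python3 -c "
from h import *
chk('w9',(-5,-.5,43.3))
z=load('w9');C=cloud(z);p=z['p']
# board top pts by pixels
for u,v in [(170,215),(250,215),(400,215),(490,215),(180,300),(230,300),(420,300),(480,300),(180,340),(470,340)]: print(u,v,C[v,u])
"
```

```text
top plane: slope x,y [-0.0006 -0.1309] z0 23.65980454115958 x range [-79.5585  79.4758] ymax 45.270670579609295 8677
tongue x [-94.0295 -85.4655] z 7.789451696080953 927
170 215 [0.5045 0.3085 0.1187]
250 215 [0.5376 0.3093 0.1258]
400 215 [0.5998 0.3108 0.1395]
490 215 [0.6373 0.3115 0.1468]
180 300 [0.5053 0.269  0.1191]
230 300 [0.5275 0.2693 0.1236]
420 300 [0.6124 0.2713 0.1418]
480 300 [0.6394 0.2716 0.1469]
180 340 [0.5037 0.2485 0.1193]
470 340 [0.637  0.2515 0.1476]
```

```bash
python3 -c "
from h import *
ins(2,-75,55,12,(-5,-.5,43.3))"; python3 -m jog '[[[0.01,0.0025,-0.03],[0.002,0,0],0],[[0,0,-0.01],[0,0,0],0],[[0,0,0],[0,0,0],0]]'
python3 -c "
from h import *
ins(2,-75,42,12,(-5,-.5,43.3))"
```

```text
tgt [0.5711 0.2728 0.1159]
t 22.77 pos [0.5607 0.27   0.1561] d [ 0.0103  0.0029 -0.0402] rv [0.0019 0.0006 0.0012] F [ 0.9809  0.7837 -1.6255] grip 0.170 j7 -0.70
clock: 23.15
position: [0.5736, 0.2718, 0.1179]
ee_rot: [0.696, 0.71, 0.076, 0.073]
ft_force: [0.5, 0.1, -1.5]
grip_width: 0.169
tgt [0.5711 0.2728 0.1029]
t 23.15 pos [0.5736 0.2718 0.1179] d [-0.0025  0.0011 -0.0151] rv [-0.0018  0.0019  0.0047] F [ 0.5248  0.1265 -1.5219] grip 0.169 j7 -0.72
```

```bash
python3 -m jog '[[[-0.003,0.001,-0.014],[-0.002,0.002,0.005],0],[[0,0,-0.004],[0,0,0],0],[[0,0,0],[0,0,0],0]]'
python3 -c "
from h import *
ins(2,-76,29,12,(-5,-.5,43.3))"
```

```text
clock: 23.52
position: [0.5708, 0.2732, 0.1006]
ee_rot: [0.695, 0.712, 0.075, 0.073]
ft_force: [0.2, -0.1, -2.6]
grip_width: 0.171
tgt [0.5701 0.2728 0.0899]
t 23.52 pos [0.5708 0.2732 0.1006] d [-0.0007 -0.0003 -0.0107] rv [-0.0006  0.0013 -0.0005] F [ 0.2471 -0.0871 -2.6043] grip 0.171 j7 -0.74
```

```bash
python3 -m jog '[[[0,-0.0003,-0.006],[0,0.001,0],0],[[0,0,-0.0035],[0,0,0],0],[[0,0,0],[0,0,0],0]]'
python3 -c "
from h import *
ins(2,-76,28.5,12,(-5,-.5,43.3));ins(2,-90.5,28.,12,(-5,-.5,43.3))"
```

```text
clock: 23.9
position: [0.5709, 0.273, 0.091]
ee_rot: [0.695, 0.712, 0.075, 0.073]
ft_force: [-0.1, -0.2, -1.8]
grip_width: 0.173
tgt [0.5701 0.2728 0.0894]
t 23.90 pos [0.5709 0.273  0.091 ] d [-0.0009 -0.0002 -0.0016] rv [-0.0008  0.0008 -0.0007] F [-0.0774 -0.1913 -1.8195] grip 0.173 j7 -0.74
tgt [0.5556 0.2725 0.0889]
t 23.90 pos [0.5709 0.273  0.091 ] d [-0.0154 -0.0006 -0.0021] rv [-0.0008  0.0008 -0.0007] F [-0.0774 -0.1913 -1.8195] grip 0.173 j7 -0.74
```

```bash
python3 -m jog '[[[-0.001,0,-0.002],[0,0,0],0],[[-0.005,0,0],[0,0,0],0],[[-0.003,0,0],[0,0,0],0],[[0,0,0],[0,0,0],0]]'
python3 -c "
from h import *
ins(2,-90.5,27.5,12,(-5,-.5,43.3))"
```

```text
clock: 24.4
position: [0.5613, 0.2732, 0.0891]
ee_rot: [0.694, 0.712, 0.076, 0.073]
ft_force: [0.9, -0.8, -1.3]
grip_width: 0.169
tgt [0.5556 0.2725 0.0884]
t 24.40 pos [0.5613 0.2732 0.0891] d [-0.0057 -0.0007 -0.0008] rv [-0.001   0.0011 -0.0008] F [ 0.9173 -0.7914 -1.3474] grip 0.169 j7 -0.75
```

```bash
python3 -m jog '[[[-0.003,-0.0003,-0.0005],[0,0.001,0],0],[[-0.0025,0,0],[0,0,0],0],[[0,0,0],[0,0,0],0]]'
python3 -c "
from h import *
ins(2,-90.5,27.5,12,(-5,-.5,43.3));ins(2,-91.5,26.8,9,(-5,-.5,43.3));snap('wrist','w10');snap('side','s10')"
```

```text
clock: 24.78
position: [0.5555, 0.2729, 0.0888]
ee_rot: [0.694, 0.712, 0.075, 0.073]
ft_force: [0.2, -0.8, -1.8]
grip_width: 0.17
tgt [0.5556 0.2725 0.0884]
t 24.77 pos [0.5555 0.2729 0.0888] d [ 0.0001 -0.0004 -0.0004] rv [-0.0011  0.0003 -0.0008] F [ 0.2312 -0.8092 -1.7859] grip 0.170 j7 -0.76
tgt [0.5576 0.2725 0.0835]
t 24.77 pos [0.5555 0.2729 0.0888] d [ 0.0022 -0.0003 -0.0053] rv [-0.0024  0.0526 -0.0008] F [ 0.2312 -0.8092 -1.7859] grip 0.170 j7 -0.76
```

View pics/w10.png

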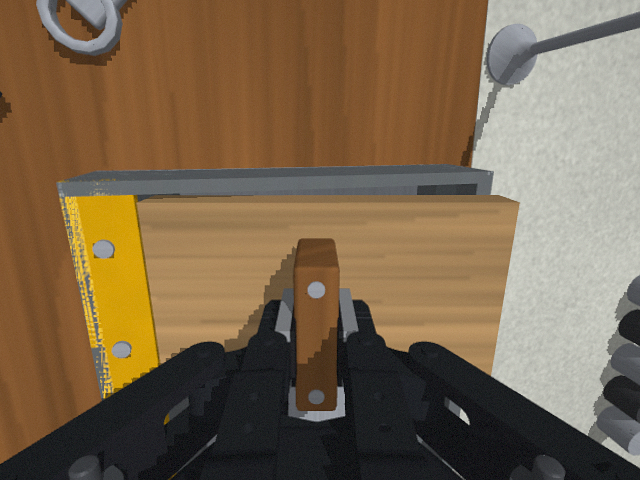

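```bash
python3 -m jog '[[[0.001,-0.0003,-0.0027],[0,0.026,0],0],[[0.001,0,-0.0026],[0,0.026,0],0],[[0,0,0],[0,0,0],0]]'
python3 -c "
from h import *
ins(2,-91.5,26.8,9,(-5,-.5,43.3));ins(2,-92.5,26.8,6,(-5,-.5,43.3))"
```

```text
clock: 25.25
position: [0.5582, 0.2723, 0.0831]
ee_rot: [0.697, 0.713, 0.056, 0.053]
ft_force: [1.5, -0.1, -1.8]
grip_width: 0.17
tgt [0.5576 0.2725 0.0835]
t 25.25 pos [0.5582 0.2723 0.0831] d [-0.0006  0.0002  0.0004] rv [-0.0026 -0.003  -0.0001] F [ 1.5452 -0.0752 -1.8312] grip 0.170 j7 -0.71
tgt [0.5595 0.2726 0.0792]
t 25.25 pos [0.5582 0.2723 0.0831] d [ 0.0013  0.0003 -0.0039] rv [-0.0039  0.0494 -0.    ] F [ 1.5452 -0.0752 -1.8312] grip 0.170 j7 -0.71
```

```bash
python3 -m jog '[[[0.0006,0.0003,-0.002],[-0.002,0.025,0],0],[[0.0006,0,-0.002],[-0.001,0.024,0],0],[[0,0,0],[0,0,0],0]]'
python3 -c "
from h import *
ins(2,-92.5,26.8,6,(-5,-.5,43.3));ins(2,-93.5,26.8,3,(-5,-.5,43.3))"
```

```text
clock: 25.62
position: [0.5597, 0.2726, 0.0786]
ee_rot: [0.698, 0.715, 0.036, 0.035]
ft_force: [0.1, -0.1, -2.5]
grip_width: 0.169
tgt [0.5595 0.2726 0.0792]
t 25.62 pos [0.5597 0.2726 0.0786] d [-0.0002  0.      0.0006] rv [-0.0007 -0.0034  0.0002] F [ 0.1232 -0.1035 -2.5226] grip 0.169 j7 -0.68
tgt [0.5611 0.2726 0.0747]
t 25.62 pos [0.5597 0.2726 0.0786] d [ 0.0014  0.     -0.0039] rv [-0.0019  0.0489  0.0002] F [ 0.1232 -0.1035 -2.5226] grip 0.169 j7 -0.68
```

```bash
python3 -m jog '[[[0.0006,0,-0.0018],[-0.001,0.024,0],0],[[0.0006,0,-0.0018],[-0.001,0.024,0],0],[[0,0,0],[0,0,0],0]]'
python3 -c "
from h import *
ins(2,-93.5,26.8,3,(-5,-.5,43.3));ins(2,-94,26.5,0.3,(-5,-.5,43.3))"
```

```text
clock: 26.0
position: [0.561, 0.2726, 0.0748]
ee_rot: [0.698, 0.715, 0.018, 0.017]
ft_force: [0.2, -0.3, -1.6]
grip_width: 0.17
tgt [0.5611 0.2726 0.0747]
t 26.00 pos [0.561  0.2726 0.0748] d [ 0.0002  0.     -0.0001] rv [ 0.0002 -0.0025  0.0002] F [ 0.212  -0.2952 -1.6462] grip 0.170 j7 -0.64
tgt [0.5628 0.2726 0.0703]
t 26.00 pos [0.561  0.2726 0.0748] d [ 0.0018  0.0001 -0.0045] rv [-0.0009  0.0446  0.0002] F [ 0.212  -0.2952 -1.6462] grip 0.170 j7 -0.64
```

```bash
python3 -m jog '[[[0.0008,0,-0.002],[0,0.022,0],0],[[0.0008,0,-0.0018],[0,0.022,0],0],[[0,0,0],[0,0,0],0]]'
python3 -c "
from h import *
ins(2,-94,26.,0,(-5,-.5,43.3))"
```

```text
clock: 26.38
position: [0.5627, 0.2725, 0.0707]
ee_rot: [0.699, 0.715, 0.001, 0.001]
ft_force: [-0.3, 0.4, -1.8]
grip_width: 0.173
tgt [0.563  0.2727 0.0693]
t 26.38 pos [0.5627 0.2725 0.0707] d [ 0.0003  0.0001 -0.0014] rv [-0.0011  0.0028  0.0001] F [-0.2623  0.3773 -1.8279] grip 0.173 j7 -0.62
```

```bash
python3 -m jog '[[[0,0,-0.001],[0,0.003,0],0],[[0,0,-0.0005],[0,0,0],0],[[0,0,0],[0,0,0],0]]'
python3 -c "
from h import *
ins(2,-94,26.,0,(-5,-.5,43.3))"
```

```text
clock: 26.75
position: [0.5627, 0.2727, 0.0695]
ee_rot: [0.699, 0.716, 0.0, -0.0]
ft_force: [-0.9, -0.5, -2.1]
grip_width: 0.167
tgt [0.563  0.2727 0.0693]
t 26.75 pos [0.5627 0.2727 0.0695] d [ 0.0003 -0.     -0.0002] rv [-0.0011  0.0002 -0.0001] F [-0.8652 -0.5321 -2.1257] grip 0.167 j7 -0.62
```

```bash
python3 -m jog '[[[0,0,-0.0007],[0,0,0],0],[[0,0,0],[0,0,0],0]]'; python3 -m jog '[[[0,0,-0.0005],[0,0,0],0],[[0,0,0],[0,0,0],0]]'
```

```text
clock: 27.0
position: [0.5627, 0.2727, 0.0695]
ee_rot: [0.699, 0.716, 0.001, -0.0]
ft_force: [0.3, -0.1, -2.4]
grip_width: 0.167
clock: 27.25
position: [0.5627, 0.2728, 0.0694]
ee_rot: [0.698, 0.716, 0.001, -0.0]
ft_force: [-0.5, -0.1, -1.0]
grip_width: 0.175
```

```bash
python3 -m jog '[[[0,0,-0.0012],[0,0,0],0]]'; python3 -m jog '[[[0,0,-0.001],[0,0,0],0]]';python3 -m jog '[[[0,0,0],[0,0,0],0]]'
```

```text
clock: 27.38
position: [0.5628, 0.2729, 0.0693]
ee_rot: [0.698, 0.716, 0.001, 0.0]
ft_force: [-8.9, -5.4, 20.1]
grip_width: 0.171
clock: 27.5
position: [0.5627, 0.2729, 0.0694]
ee_rot: [0.698, 0.716, 0.001, 0.0]
ft_force: [-5.4, -2.6, 11.4]
grip_width: 0.175
clock: 27.62
position: [0.5627, 0.2728, 0.0695]
ee_rot: [0.699, 0.716, 0.001, 0.0]
ft_force: [1.0, 0.6, -1.1]
grip_width: 0.171
```

```bash
python3 -m jog '[[[0,0,0],[0,0,0],30],[[0,0,0],[0,0,0],50],[[0,0,0],[0,0,0],50],[[0,0,0.04],[0,0,0],60],[[0,0,0.06],[0,0,0],60]]'
python3 -m jog '[[[-0.02,-0.05,0.03],[0,0,0],60],[[-0.02,-0.06,0],[0,0,0],60],[[-0.02,-0.06,0],[0,0,0],60],[[0,-0.03,0.0],[0,0,0],60],[[0,0,0],[0,0,0],60]]'
python3 -c "
from h import *
snap('wrist','w11');snap('side','s11');go(.435,-.272,.2,.05)
C=cloud(load('w11'));m=(abs(C[...,2]-.044)<.004)&(C[...,0]>.48)&(C[...,0]<.65)&(C[...,1]>.22)&(C[...,1]<.323);m=m
m[:, :]=m
q=C[m];print(len(q),q.mean(0),np.linalg.lstsq(np.c_[q[:,:2]-q[:,:2].mean(0),np.ones(len(q))],q[:,2],rcond=None)[0])
m=(abs(C[...,2]-.080)<.004)&(C[...,0]>.53)&(C[...,0]<.6)&(C[...,1]>.23);q=C[m];print('cleat',len(q),cv2.minAreaRect(q[:,:2].astype(np.float32)*1000),np.median(q[:,2]))"
```

```text
clock: 28.25
position: [0.5602, 0.2715, 0.1659]
ee_rot: [0.698, 0.716, -0.003, -0.002]
ft_force: [0.6, 0.8, 0.2]
grip_width: 0.6
clock: 28.88
position: [0.5, 0.0682, 0.2026]
ee_rot: [0.698, 0.716, 0.002, 0.001]
ft_force: [-0.3, 1.3, 0.2]
grip_width: 0.601
t 28.98 pos [0.5    0.0711 0.2025] d [-0.065  -0.3431 -0.0025] rv [-0.0025  0.0033  0.0212] F [-0.3991  0.4783  0.545 ] grip 0.604 j7 -0.22
405 [0.5291 0.2263 0.0425] [-0.0025 -0.4845  0.0425]
cleat 0 ((0.0, 0.0), (0.0, 0.0), 0.0) nan
  return _methods._mean(a, axis=axis, dtype=dtype,
  ret = ret.dtype.type(ret / rcount)
```

View pics/w11.png

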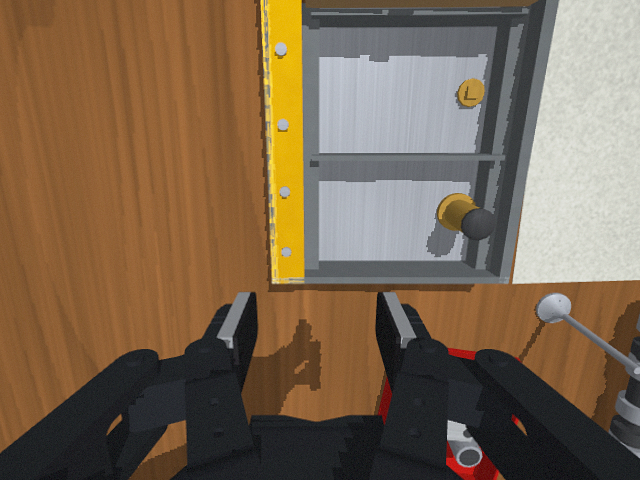

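View pics/s11.png

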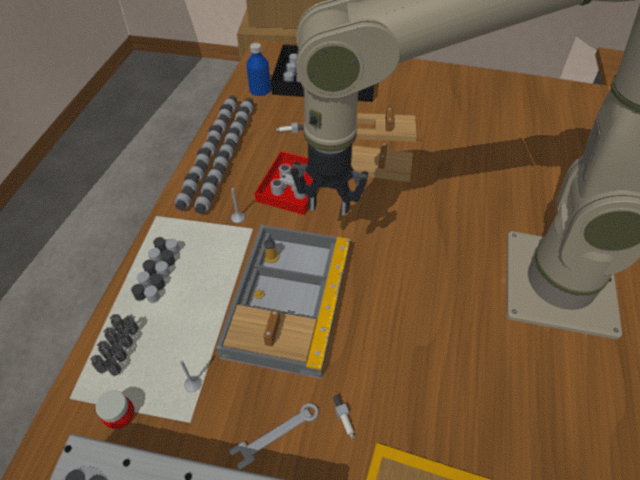

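```bash
python3 -c "
from h import *
z=load('s11');C=cloud(z);m=(abs(C[...,2]-.044)<.006)&(C[...,0]>.492)&(C[...,0]<.645)&(C[...,1]>.235)&(C[...,1]<.316)
q=C[m];print(len(q),q.mean(0),np.linalg.lstsq(np.c_[q[:,:2]-q[:,:2].mean(0),np.ones(len(q))],q[:,2],rcond=None)[0])"
python3 -m jog '[[[-0.015,-0.06,0],[0,0,0.005],60],[[-0.015,-0.06,0],[0,0,0.005],60],[[-0.015,-0.06,0],[0,0,0.005],60],[[-0.015,-0.06,0.0],[0,0,0.005],60],[[-0.005,-0.05,0],[0,0,0],60]]'
python3 -m jog '[[[0,0,0],[0,0,0],60]]'
python3 -c "
from h import *
snap('wrist','w12');boards('w12');go(.435,-.272,.1,.05)"
```

```text
2713 [0.5675 0.2779 0.0453] [ 0.0009 -0.008   0.0453]
clock: 29.6
position: [0.4362, -0.2146, 0.2026]
ee_rot: [0.681, 0.732, 0.004, 0.0]
ft_force: [0.1, 0.5, 0.7]
grip_width: 0.601
clock: 29.72
position: [0.436, -0.217, 0.2024]
ee_rot: [0.683, 0.731, 0.003, 0.0]
ft_force: [0.7, 1.0, -0.6]
grip_width: 0.604
board [ 439.3014 -261.0776] [160.134   68.6746] 3.18 z 0.0186
cleat [ 434.4666 -260.158 ] [15.5385 35.5798] 3.21 z 0.0545
t 29.77 pos [ 0.4366 -0.2147  0.2023] d [-0.0016 -0.0573 -0.1023] rv [-0.0054  0.005  -0.0206] F [ 0.6158  0.9487 -0.2699] grip 0.598 j7 0.44
```

View pics/w12.png

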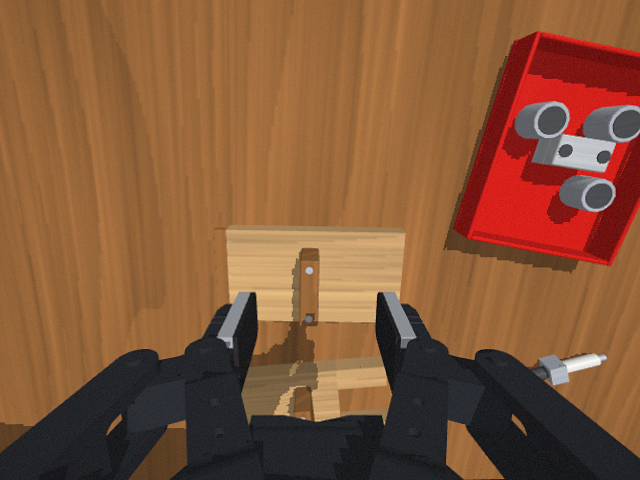

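```bash
python3 -m jog '[[[-0.001,-0.055,0],[-0.005,0.005,-0.018],60],[[0,0,-0.05],[0,0,0],60],[[0,0,-0.05],[0,0,0],60],[[0,0,0],[0,0,0],60]]'
python3 -c "
from h import *
go(.4348,-.272,.042,.052)"
```

```text
clock: 30.28
position: [0.442, -0.2618, 0.1006]
ee_rot: [0.683, 0.73, 0.002, 0.0]
ft_force: [0.4, 0.2, 1.3]
grip_width: 0.602
t 30.27 pos [ 0.442  -0.2618  0.1006] d [-0.0072 -0.0102 -0.0586] rv [-0.0024  0.0029 -0.0148] F [0.3532 0.2325 1.2977] grip 0.602 j7 0.54
```

```bash
python3 -m jog '[[[-0.009,-0.01,-0.025],[-0.002,0.003,-0.015],60],[[0,0,-0.015],[0,0,0],60],[[0,0,0],[0,0,0],60]]'
python3 -c "
from h import *
go(.4348,-.272,.042,.052)"
```

```text
clock: 30.65
position: [0.4385, -0.2687, 0.0646]
ee_rot: [0.686, 0.728, 0.002, 0.002]
ft_force: [-0.1, 0.6, 0.4]
grip_width: 0.597
t 30.65 pos [ 0.4385 -0.2687  0.0646] d [-0.0037 -0.0033 -0.0226] rv [ 0.0003  0.0059 -0.0068] F [-0.1368  0.6025  0.4154] grip 0.597 j7 0.55
```

```bash
python3 -m jog '[[[-0.005,-0.0035,-0.014],[0,0.006,-0.007],60],[[-0.001,0,-0.006],[0,0.002,0],60],[[0,0,0],[0,0,0],60]]'
python3 -c "
from h import *
go(.4348,-.272,.042,.052)"
```

```text
clock: 31.02
position: [0.4342, -0.2721, 0.0457]
ee_rot: [0.688, 0.726, -0.0, 0.001]
ft_force: [0.1, 0.5, 0.5]
grip_width: 0.6
t 31.02 pos [ 0.4342 -0.2721  0.0457] d [ 0.0006  0.0001 -0.0037] rv [ 0.0014  0.0008 -0.0009] F [0.1169 0.5272 0.5046] grip 0.600 j7 0.55
```

```bash
python3 -m jog '[[[0,0,-0.0035],[0.001,0.001,0],60],[[0,0,0],[0,0,0],0],[[0,0,0],[0,0,0],0],[[0,0,0],[0,0,0],0],[[0,0,0],[0,0,0],0]]' 90
python3 -m jog '[[[0,0,0],[0,0,0],0],[[0,0,0],[0,0,0],0]]'
python3 -c "
from h import *
go(.4348,-.272,.042,.052)"
python3 -m jog '[[[0,0,0.05],[0,0,0],0],[[0.01,0,0.05],[0,0,0],0],[[0.02,0.05,0.05],[0,0,-0.01],0],[[0.02,0.06,0.01],[0,0,-0.01],0],[[0.02,0.06,0.0],[0,0,-0.01],0]]'
python3 -m jog '[[[0.02,0.06,0],[0,0,0],0],[[0.015,0.06,0.0],[0,0,0],0],[[0.015,0.06,0.0],[0,0,0],0],[[0.01,0.06,0.0],[0,0,0],0],[[0.0,0.04,0.0],[0,0,0],0]]'
python3 -c "
from h import *
ins(1,-76,60,12,(-5,0,43.3))"
```

```text
clock: 31.65
position: [0.4347, -0.2723, 0.0428]
ee_rot: [0.688, 0.725, 0.0, 0.001]
ft_force: [-0.1, -0.8, -0.9]
grip_width: 0.178
clock: 31.9
position: [0.4347, -0.2723, 0.0428]
ee_rot: [0.688, 0.726, 0.0, 0.001]
ft_force: [-0.4, -0.0, 0.2]
grip_width: 0.176
t 31.90 pos [ 0.4347 -0.2723  0.0428] d [ 0.0001  0.0003 -0.0008] rv [ 0.0007  0.0008 -0.0007] F [-0.3682 -0.0112  0.1957] grip 0.176 j7 0.55
clock: 32.52
position: [0.499, -0.1105, 0.1984]
ee_rot: [0.703, 0.711, -0.001, -0.001]
ft_force: [1.5, -0.0, -2.7]
grip_width: 0.173
clock: 33.15
position: [0.5578, 0.1753, 0.1971]
ee_rot: [0.703, 0.711, -0.001, -0.001]
ft_force: [0.9, 0.4, -2.0]
grip_width: 0.175
tgt [0.5725 0.1733 0.1209]
t 33.15 pos [0.5578 0.1753 0.1971] d [ 0.0147 -0.002  -0.0763] rv [ 0.0032 -0.2128  0.0126] F [ 0.9162  0.4449 -2.0346] grip 0.175 j7 -0.42
```

```bash
python3 -m jog '[[[0.014,-0.002,-0.02],[0.003,-0.11,0.01],0],[[0,0,-0.02],[0,-0.1,0],0],[[0,0,0],[0,0,0],0],[[0,0,0],[0,0,0],0]]'
python3 -c "
from h import *
snap('wrist','w13');chk('w13',(-5,-.3,42.8));ins(1,-76,52,12,(-5,-.3,42.8))"
```

```text
clock: 33.65
position: [0.5704, 0.1784, 0.1549]
ee_rot: [0.693, 0.714, 0.074, 0.072]
ft_force: [-0.1, -0.5, -2.6]
grip_width: 0.173
top plane: slope x,y [ 0.0003 -0.1726] z0 25.233703313461042 x range [-78.9313  80.0529] ymax 44.11732844291269 7898
tongue x [-93.6254 -85.0741] z 7.697199400900061 889
tgt [0.5726 0.1731 0.1124]
t 33.70 pos [0.5703 0.1784 0.1548] d [ 0.0023 -0.0053 -0.0424] rv [-0.0001 -0.0035 -0.0054] F [-0.074  -0.7258 -3.2878] grip 0.175 j7 -0.50
```

View pics/w13.png

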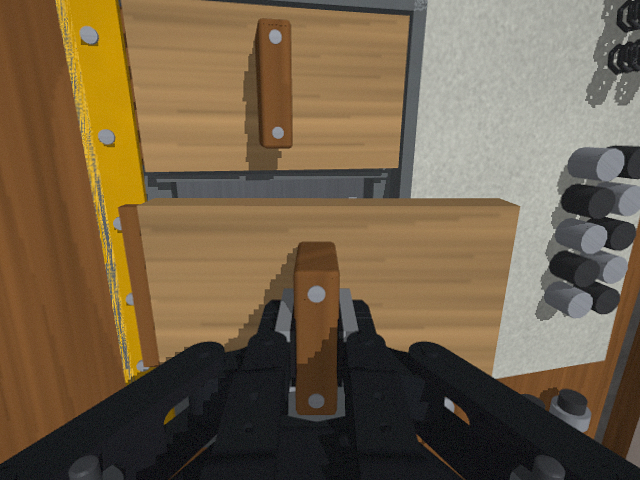

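```bash
python3 -m jog '[[[0.002,-0.005,-0.025],[0,-0.0035,-0.005],0],[[0,0,-0.015],[0,0,0],0],[[0,0,0],[0,0,0],0]]'
python3 -c "
from h import *
ins(1,-76,40,12,(-5.5,.8,42.8))"
```

```text
clock: 34.08
position: [0.575, 0.173, 0.1164]
ee_rot: [0.696, 0.711, 0.076, 0.073]
ft_force: [-0.6, -0.8, -2.2]
grip_width: 0.175
tgt [0.572  0.1741 0.1003]
t 34.08 pos [0.575  0.173  0.1164] d [-0.003   0.0011 -0.0161] rv [-0.0014  0.0009  0.0023] F [-0.5848 -0.8179 -2.2101] grip 0.175 j7 -0.52
```

```bash
python3 -m jog '[[[-0.003,0.001,-0.014],[-0.001,0.001,0.002],0],[[0,0,-0.004],[0,0,0],0],[[0,0,0],[0,0,0],0]]'
python3 -m jog '[[[0,0,-0.006],[0,0.001,0],0],[[0,0,-0.003],[0,0,0],0],[[0,0,0],[0,0,0],0]]'
python3 -c "
from h import *
ins(1,-76,28,12,(-5.5,.8,42.8))"
```

```text
clock: 34.45
position: [0.5727, 0.1747, 0.0987]
ee_rot: [0.695, 0.712, 0.076, 0.073]
ft_force: [0.5, -0.3, -2.3]
grip_width: 0.173
clock: 34.83
position: [0.573, 0.1749, 0.0896]
ee_rot: [0.695, 0.712, 0.076, 0.073]
ft_force: [-0.6, -1.0, -1.8]
grip_width: 0.173
tgt [0.572  0.1741 0.0883]
t 34.83 pos [0.573  0.1749 0.0896] d [-0.0009 -0.0007 -0.0014] rv [-0.0013  0.0008 -0.0001] F [-0.6329 -0.957  -1.842 ] grip 0.173 j7 -0.54
```

```bash
python3 -m jog '[[[-0.001,-0.0007,-0.0015],[-0.001,0.001,0],0],[[-0.005,0,0],[0,0,0],0],[[-0.005,0,0],[0,0,0],0],[[0,0,0],[0,0,0],0]]'
python3 -c "
from h import *
ins(1,-90.5,27.5,12,(-5.5,.8,42.8))"
```

```text
clock: 35.33
position: [0.5611, 0.1742, 0.0883]
ee_rot: [0.695, 0.712, 0.075, 0.073]
ft_force: [0.6, 0.2, -2.9]
grip_width: 0.172
tgt [0.5576 0.1738 0.0878]
t 35.33 pos [0.5611 0.1742 0.0883] d [-0.0036 -0.0004 -0.0006] rv [-0.0003 -0.     -0.0002] F [ 0.5708  0.1543 -2.928 ] grip 0.172 j7 -0.55
```

```bash
python3 -m jog '[[[-0.0035,-0.0004,-0.0005],[0,0,0],0],[[0,0,0],[0,0,0],0]]'
python3 -c "
from h import *
ins(1,-90.5,27.5,12,(-5.5,.8,42.8));ins(1,-91.5,26.8,9,(-5.5,.8,42.8));snap('wrist','w14')"
```

```text
clock: 35.58
position: [0.5574, 0.1738, 0.088]
ee_rot: [0.695, 0.712, 0.075, 0.073]
ft_force: [-0.7, 0.2, -2.2]
grip_width: 0.169
tgt [0.5576 0.1738 0.0878]
t 35.58 pos [0.5574 0.1738 0.088 ] d [ 0.0001 -0.     -0.0002] rv [-0.0004  0.0004 -0.0003] F [-0.7483  0.175  -2.2448] grip 0.169 j7 -0.55
tgt [0.5596 0.1738 0.0829]
t 35.58 pos [0.5574 0.1738 0.088 ] d [ 0.0022  0.     -0.0051] rv [-0.0017  0.0527 -0.0003] F [-0.7483  0.175  -2.2448] grip 0.169 j7 -0.55
```

View pics/w14.png

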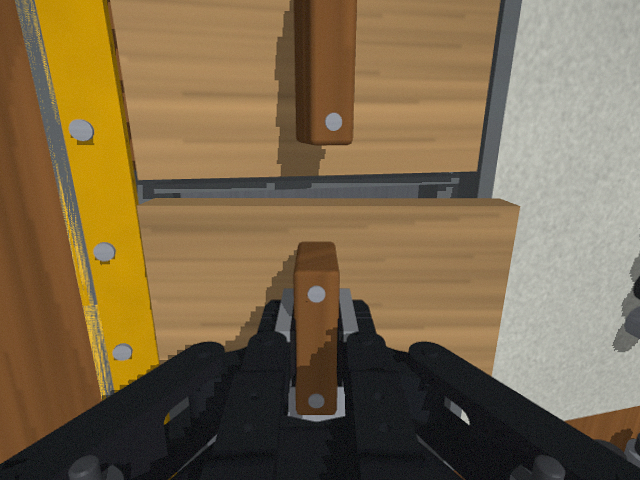

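Tongue is under the lip (left edge x≈140 at the lip edge), no contact force. Lower.

```bash
python3 -m jog '[[[0.001,0,-0.0026],[-0.001,0.026,0],0],[[0.001,0,-0.0025],[-0.001,0.026,0],0],[[0,0,0],[0,0,0],0]]'
python3 -c "
from h import *
ins(1,-91.5,26.8,9,(-5.5,.8,42.8));ins(1,-92.5,26.8,6,(-5.5,.8,42.8))"
```

```text
clock: 36.0
position: [0.5602, 0.1738, 0.0827]
ee_rot: [0.697, 0.713, 0.055, 0.054]
ft_force: [-0.3, 0.6, -2.0]
grip_width: 0.17
tgt [0.5596 0.1738 0.0829]
t 36.00 pos [0.5602 0.1738 0.0827] d [-0.0006  0.0001  0.0003] rv [ 0.0002 -0.0027  0.0001] F [-0.3145  0.6197 -1.9932] grip 0.170 j7 -0.51
tgt [0.5614 0.1739 0.0786]
t 36.00 pos [0.5602 0.1738 0.0827] d [ 0.0012  0.0001 -0.004 ] rv [-0.0011  0.0496  0.0001] F [-0.3145  0.6197 -1.9932] grip 0.170 j7 -0.51
```

```bash
python3 -m jog '[[[0.0005,0,-0.002],[0,0.025,0],0],[[0.0005,0,-0.0018],[-0.001,0.024,0],0],[[0,0,0],[0,0,0],0]]'
python3 -c "
from h import *
ins(1,-92.5,26.8,6,(-5.5,.8,42.8));ins(1,-93.5,26.8,3,(-5.5,.8,42.8))"
```

```text
clock: 36.38
position: [0.5615, 0.1737, 0.0784]
ee_rot: [0.698, 0.714, 0.036, 0.035]
ft_force: [0.1, 0.9, -2.5]
grip_width: 0.174
tgt [0.5614 0.1739 0.0786]
t 36.38 pos [0.5615 0.1737 0.0784] d [-0.0001  0.0002  0.0002] rv [-0.0001 -0.0031  0.0004] F [ 0.1467  0.8784 -2.4517] grip 0.174 j7 -0.48
tgt [0.563  0.1739 0.0742]
t 36.38 pos [0.5615 0.1737 0.0784] d [ 0.0015  0.0002 -0.0042] rv [-0.0013  0.0492  0.0004] F [ 0.1467  0.8784 -2.4517] grip 0.174 j7 -0.48
```

```bash
python3 -m jog '[[[0.0006,0,-0.002],[-0.001,0.024,0],0],[[0.0006,0,-0.0018],[0,0.024,0],0],[[0,0,0],[0,0,0],0]]'
python3 -c "
from h import *
ins(1,-93.5,26.8,3,(-5.5,.8,42.8));ins(1,-94,26.5,0.3,(-5.5,.8,42.8))"
```

```text
clock: 36.75
position: [0.5628, 0.1737, 0.0743]
ee_rot: [0.698, 0.715, 0.018, 0.017]
ft_force: [-0.1, -1.0, -3.3]
grip_width: 0.172
tgt [0.563  0.1739 0.0742]
t 36.75 pos [0.5628 0.1737 0.0743] d [ 0.0002  0.0002 -0.0002] rv [-0.0004 -0.002   0.0003] F [-0.0733 -1.0272 -3.3253] grip 0.172 j7 -0.46
tgt [0.5647 0.174  0.0698]
t 36.75 pos [0.5628 0.1737 0.0743] d [ 0.0018  0.0002 -0.0046] rv [-0.0015  0.0451  0.0003] F [-0.0733 -1.0272 -3.3253] grip 0.172 j7 -0.46
```

```bash
python3 -m jog '[[[0.0008,0,-0.002],[0,0.022,0],0],[[0.0008,0,-0.0018],[0,0.022,0],0],[[0,0,0],[0,0,0],0]]'
python3 -c "
from h import *
ins(1,-94,26.,0,(-5.5,.8,42.8))"
```

```text
clock: 37.12
position: [0.5645, 0.1738, 0.0703]
ee_rot: [0.699, 0.715, 0.002, 0.001]
ft_force: [-0.6, 1.0, -2.4]
grip_width: 0.173
tgt [0.5649 0.174  0.0688]
t 37.12 pos [0.5645 0.1738 0.0703] d [ 0.0003  0.0002 -0.0015] rv [-0.0016  0.0033  0.0002] F [-0.6316  0.9977 -2.4059] grip 0.173 j7 -0.44
```

```bash
python3 -m jog '[[[0,0,-0.001],[-0.001,0.003,0],0],[[0,0,0],[0,0,0],0]]';python3 -m jog '[[[0,0,-0.0007],[0,0,0],0]]';python3 -m jog '[[[0,0,-0.0005],[0,0,0],0]]'
```

```text
clock: 37.38
position: [0.5645, 0.1737, 0.0691]
ee_rot: [0.699, 0.715, 0.0, -0.0]
ft_force: [0.1, -0.1, -1.8]
grip_width: 0.172
clock: 37.5
position: [0.5645, 0.1738, 0.0688]
ee_rot: [0.699, 0.716, 0.0, -0.0]
ft_force: [-2.3, -0.2, 4.9]
grip_width: 0.173
clock: 37.62
position: [0.5645, 0.1739, 0.0688]
ee_rot: [0.699, 0.716, 0.0, 0.0]
ft_force: [-3.9, -0.9, 6.1]
grip_width: 0.169
```

```bash
python3 -m jog '[[[0,0,0],[0,0,0],30],[[0,0,0],[0,0,0],50],[[0,0,0],[0,0,0],50],[[0,0,0.04],[0,0,0],60],[[0,0,0.06],[0,0,0],60]]'
python3 -m jog '[[[-0.02,-0.06,0.03],[0,0,0.01],60],[[-0.02,-0.06,0],[0,0,0.02],60],[[-0.02,-0.06,0],[0,0,0.02],60],[[-0.02,-0.06,0.0],[0,0,0.02],60],[[-0.02,-0.06,0],[0,0,0.02],60]]'
python3 -m jog '[[[-0.01,-0.06,0],[0,0,0.02],60],[[-0.01,-0.06,0],[0,0,0.02],60],[[0,-0.06,0],[0,0,0.02],60],[[0,-0.03,0],[0,0,0],60],[[0,0,0],[0,0,0],60]]'
python3 -c "
from h import *
snap('wrist','w15');boards('w15');snap('side','s15');go(.4406,-.42,.15,.162)
C=cloud(load('s15'))
for y in(.173,.273):
    m=(abs(C[...,2]-.044)<.006)&(C[...,0]>.5)&(C[...,0]<.64)&(C[...,1]>y-.038)&(C[...,1]<y+.038)
    q=C[m];print(len(q),q.mean(0),np.linalg.lstsq(np.c_[q[:,:2]-q[:,:2].mean(0),np.ones(len(q))],q[:,2],rcond=None)[0])"
```

```text
clock: 38.25
position: [0.5621, 0.173, 0.1664]
ee_rot: [0.698, 0.716, -0.003, -0.002]
ft_force: [1.0, 0.7, 0.4]
grip_width: 0.599
clock: 38.88
position: [0.4661, -0.1163, 0.2]
ee_rot: [0.661, 0.75, 0.003, 0.001]
ft_force: [1.2, -0.8, 0.4]
grip_width: 0.603
clock: 39.5
position: [0.4419, -0.3374, 0.2012]
ee_rot: [0.64, 0.768, 0.002, 0.003]
ft_force: [-0.3, 1.1, 0.5]
grip_width: 0.6
board [ 440.7775 -396.1238] [160.9346  43.8329] 9.87 z 0.0185
cleat [ 436.0427 -395.5058] [15.1899  9.5541] 10.03 z 0.0542
t 39.60 pos [ 0.4428 -0.3347  0.2013] d [-0.0022 -0.0853 -0.0513] rv [-0.0006  0.0086 -0.0225] F [-0.5652  0.0284 -0.2268] grip 0.598 j7 0.78
1899 [0.5693 0.1749 0.0458] [ 0.0013 -0.0021  0.0458]
2240 [0.5695 0.275  0.0453] [ 0.0002 -0.0043  0.0453]
```

View pics/w15.png

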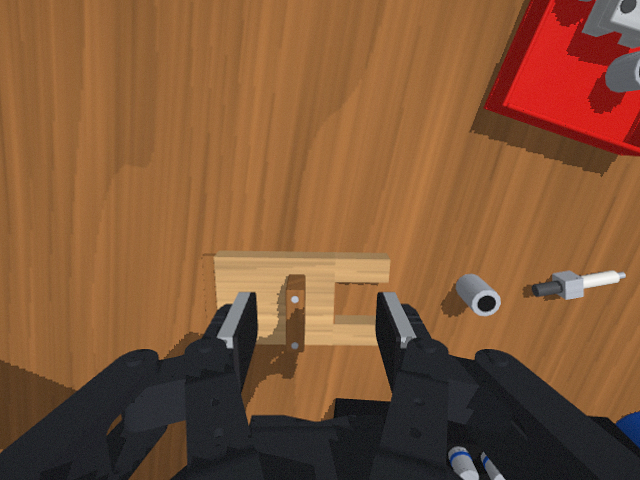

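View pics/s15.png

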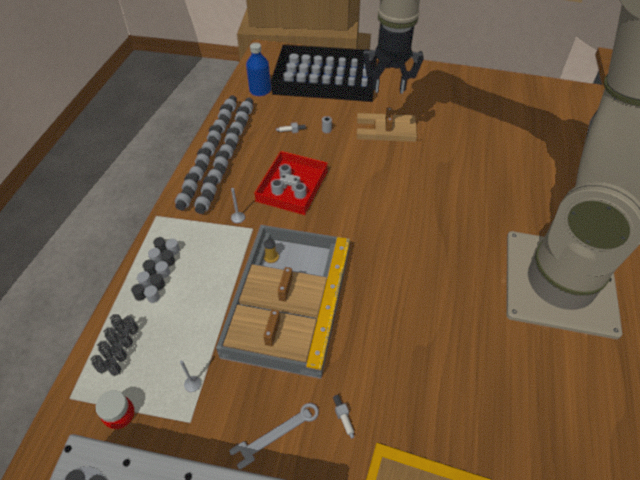

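```bash
python3 -c "
from h import *
z=load('w15');print(pt(z,[[335,400]],.03),pt(load('w3'),[[333,365]],.03)); C=cloud(z); m=(C[...,0]>.47)&(C[...,1]<-.45)&(C[...,0]<.6);m[:380]=0; print(np.percentile(C[m][:,2],99) if m.any() else None)"
python3 -m jog '[[[-0.002,-0.05,-0.03],[0,0.009,-0.02],60],[[0,-0.035,-0.04],[0,0,0],60],[[0,0,-0.0],[0,0,0],60]]'
python3 -c "
from h import *
go(.4406,-.42,.07,.163)"
```

```text
[[ 0.4949 -0.5141  0.03  ]] [[ 0.502  -0.5145  0.03  ]]
0.024530178248908945
clock: 39.98
position: [0.4443, -0.4164, 0.1305]
ee_rot: [0.644, 0.765, 0.002, 0.0]
ft_force: [0.0, -0.3, -0.1]
grip_width: 0.599
t 39.98 pos [ 0.4443 -0.4164  0.1305] d [-0.0037 -0.0036 -0.0605] rv [-0.0019  0.0028 -0.0096] F [ 0.0489 -0.2515 -0.0528] grip 0.599 j7 0.91
```

```bash
python3 -m jog '[[[-0.005,-0.0045,-0.035],[-0.001,0.004,-0.008],60],[[-0.001,0,-0.02],[0,0,0],60],[[0,0,0],[0,0,0],60]]'
python3 -c "
from h import *
go(.4402,-.4198,.042,.165)"
```

```text
clock: 40.35
position: [0.4427, -0.4158, 0.0775]
ee_rot: [0.644, 0.765, 0.002, 0.001]
ft_force: [-0.1, 0.9, 0.3]
grip_width: 0.599
t 40.35 pos [ 0.4427 -0.4158  0.0775] d [-0.0025 -0.004  -0.0355] rv [-0.0015  0.0038 -0.0061] F [-0.1274  0.86    0.2884] grip 0.599 j7 0.92
```

```bash
python3 -m jog '[[[-0.004,-0.005,-0.02],[-0.001,0.004,-0.006],60],[[-0.001,0,-0.01],[0,0.002,0],60],[[0,0,0],[0,0,0],60]]'
python3 -c "
from h import *
go(.4402,-.4198,.042,.165)"
```

```text
clock: 40.72
position: [0.4398, -0.4199, 0.0488]
ee_rot: [0.646, 0.764, -0.0, 0.001]
ft_force: [-0.4, -0.3, 0.9]
grip_width: 0.599
t 40.73 pos [ 0.4398 -0.4199  0.0488] d [ 0.0004  0.0001 -0.0068] rv [ 0.001   0.0011 -0.0024] F [-0.4038 -0.2663  0.8504] grip 0.599 j7 0.93
```

```bash
python3 -m jog '[[[0,0,-0.0055],[0.001,0.001,-0.001],60],[[0,0,0],[0,0,0],60]]'
python3 -c "
from h import *
go(.4402,-.4198,.042,.165)"
python3 -m jog '[[[0,0,0],[0,0,0],0],[[0,0,0],[0,0,0],0],[[0,0,0],[0,0,0],0],[[0,0,0],[0,0,0],0],[[0,0,0],[0,0,0],0]]' 90
python3 -m jog '[[[0,0,0],[0,0,0],0]]'
python3 -c "
from h import *
go(.4402,-.4198,.042,.165)"
```

```text
clock: 40.98
position: [0.4402, -0.4201, 0.0435]
ee_rot: [0.646, 0.763, 0.0, 0.0]
ft_force: [0.2, 0.7, -0.8]
grip_width: 0.602
t 40.98 pos [ 0.4402 -0.4201  0.0435] d [ 0.      0.0003 -0.0015] rv [ 0.0004  0.0008 -0.0013] F [ 0.1612  0.7429 -0.7621] grip 0.602 j7 0.93
clock: 41.6
position: [0.4405, -0.4205, 0.0442]
ee_rot: [0.646, 0.763, 0.0, 0.001]
ft_force: [0.7, 0.7, -0.7]
grip_width: 0.172
clock: 41.72
position: [0.4405, -0.4205, 0.0442]
ee_rot: [0.646, 0.763, 0.0, 0.001]
ft_force: [0.6, -0.4, 0.1]
grip_width: 0.171
t 41.73 pos [ 0.4405 -0.4205  0.0442] d [-0.0003  0.0007 -0.0022] rv [ 0.0011  0.0016 -0.0012] F [ 0.6336 -0.3938  0.1286] grip 0.171 j7 0.93
```

```bash
python3 -m jog '[[[0,0,0.05],[0,0,0],0],[[0.005,0.0,0.06],[0,0,0],0],[[0.01,0.05,0.05],[0,0,-0.02],0],[[0.015,0.06,0.01],[0,0,-0.03],0],[[0.015,0.06,0.0],[0,0,-0.03],0]]'
python3 -m jog '[[[0.015,0.06,0],[0,0,-0.03],0],[[0.015,0.06,0.0],[0,0,-0.02],0],[[0.015,0.06,0.0],[0,0,0],0],[[0.015,0.06,0.0],[0,0,0],0],[[0.005,0.03,0.0],[0,0,0],0]]'
python3 -c "
from h import *
ins(0,-78,80,15,(-5,-.6,44.2))"
```

```text
clock: 42.35
position: [0.4811, -0.2565, 0.2111]
ee_rot: [0.68, 0.733, -0.0, -0.0]
ft_force: [0.3, -0.4, -2.0]
grip_width: 0.174
clock: 42.98
position: [0.5452, 0.0209, 0.2113]
ee_rot: [0.698, 0.716, 0.0, -0.0]
ft_force: [0.3, -0.8, -2.1]
grip_width: 0.172
tgt [0.5693 0.0726 0.1457]
t 42.98 pos [0.5452 0.0209 0.2113] d [ 0.0241  0.0517 -0.0656] rv [ 0.0058 -0.2613 -0.0008] F [ 0.2957 -0.8124 -2.1479] grip 0.172 j7 -0.11
```

```bash
python3 -m jog '[[[0.02,0.045,0],[0.004,-0.14,0],0],[[0.003,0.004,-0.02],[0,-0.12,0],0],[[0,0,-0.02],[0,0,0],0],[[0,0,0],[0,0,0],0]]'
python3 -c "
from h import *
snap('wrist','w16');chk('w16',(-5,-.6,44.2));ins(0,-78,60,15,(-5,-.6,44.2))"
```

```text
clock: 43.48
position: [0.5676, 0.0759, 0.1694]
ee_rot: [0.69, 0.712, 0.095, 0.093]
ft_force: [0.4, -0.4, -1.7]
grip_width: 0.172
top plane: slope x,y [-0.0011 -0.1388] z0 22.981490240051237 x range [-80.0777  79.0453] ymax 43.864296102776905 7485
tongue x [-94.6743 -85.971 ] z 6.915687975615114 870
tgt [0.5693 0.0726 0.1257]
t 43.52 pos [0.5682 0.0759 0.1704] d [ 0.0011 -0.0032 -0.0447] rv [ 0.0001  0.0059 -0.0071] F [ 0.4659 -0.8981 -2.0596] grip 0.173 j7 -0.28
```

View pics/w16.png

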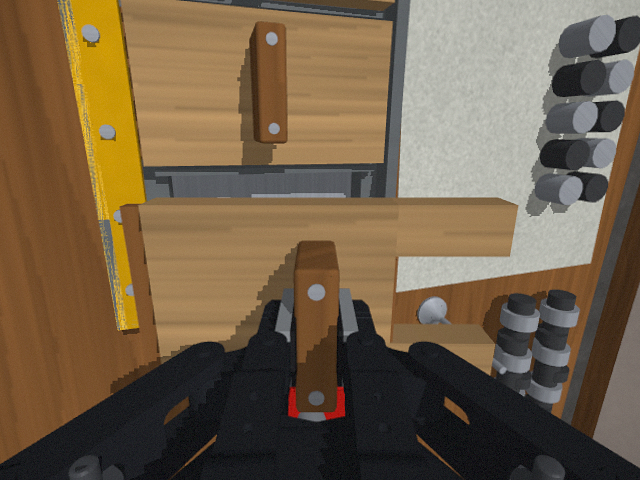

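```bash
python3 -m jog '[[[0.002,-0.001,-0.025],[0,0.006,-0.007],0],[[0,0,-0.015],[0,0,0],0],[[0,0,0],[0,0,0],0]]'
python3 -c "
from h import *
ins(0,-78,45,15,(-4.5,.7,44.7))"
```

```text
clock: 43.9
position: [0.5722, 0.0741, 0.1323]
ee_rot: [0.693, 0.709, 0.094, 0.092]
ft_force: [-0.7, -0.3, -1.8]
grip_width: 0.174
tgt [0.5697 0.074  0.1113]
t 43.90 pos [0.5722 0.0741 0.1323] d [-0.0025 -0.0002 -0.021 ] rv [-0.0003  0.0029  0.0018] F [-0.7362 -0.2539 -1.8284] grip 0.174 j7 -0.30
```

```bash
python3 -m jog '[[[-0.0035,0,-0.015],[0,0.003,0.002],0],[[-0.001,0,-0.007],[0,0,0],0],[[0,0,0],[0,0,0],0]]'
python3 -c "
from h import *
ins(0,-78,36,15,(-4.5,.7,44.7))"
```

```text
clock: 44.28
position: [0.5682, 0.0741, 0.1104]
ee_rot: [0.693, 0.709, 0.094, 0.091]
ft_force: [0.6, -0.4, -1.0]
grip_width: 0.171
tgt [0.5697 0.074  0.1023]
t 44.27 pos [0.5682 0.0741 0.1104] d [ 0.0015 -0.0001 -0.0081] rv [-0.0007  0.0015 -0.0001] F [ 0.5641 -0.4036 -1.0193] grip 0.171 j7 -0.31
```

```bash
python3 -m jog '[[[0.0015,0,-0.003],[0,0.002,0],0],[[0,0,-0.004],[0,0,0],0],[[0,0,-0.004],[0,0,0],0],[[0,0,0],[0,0,0],0]]'
python3 -c "
from h import *
ins(0,-78,29,15,(-4.5,.7,44.7))"
```

```text
clock: 44.78
position: [0.5703, 0.0742, 0.0993]
ee_rot: [0.693, 0.709, 0.094, 0.091]
ft_force: [-1.0, 0.3, -1.1]
grip_width: 0.169
tgt [0.5697 0.074  0.0953]
t 44.77 pos [0.5703 0.0742 0.0993] d [-0.0006 -0.0003 -0.004 ] rv [-0.0009  0.0005 -0.0002] F [-0.9819  0.269  -1.0836] grip 0.169 j7 -0.31
```

```bash
python3 -m jog '[[[-0.0006,-0.0002,-0.002],[-0.001,0,0],0],[[0,0,-0.002],[0,0,0],0],[[0,0,0],[0,0,0],0]]'
python3 -c "
from h import *
ins(0,-78,28.3,15,(-4.5,.7,44.7));snap('wrist','w17')"
```

```text
clock: 45.15
position: [0.5697, 0.0741, 0.0952]
ee_rot: [0.692, 0.709, 0.094, 0.091]
ft_force: [1.0, 0.2, -0.8]
grip_width: 0.172
tgt [0.5697 0.074  0.0946]
t 45.15 pos [0.5697 0.0741 0.0952] d [-0.     -0.0001 -0.0006] rv [ 0.0001  0.0008 -0.0002] F [ 0.9634  0.1784 -0.7959] grip 0.172 j7 -0.32
```

View pics/w17.png

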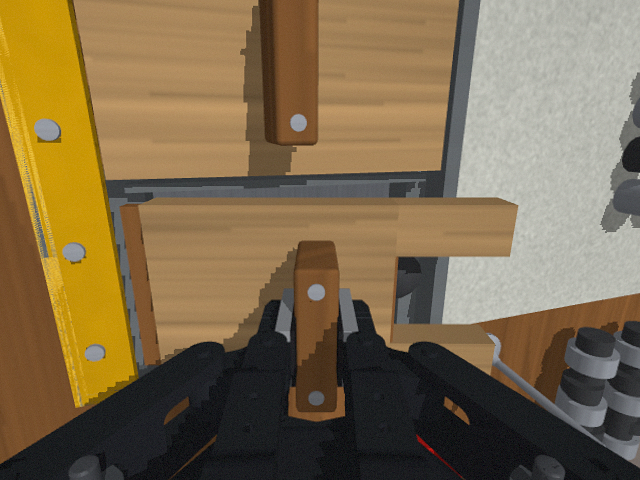

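```bash
python3 -m jog '[[[-0.004,0,-0.0006],[0,0.001,0],0],[[-0.004,0,0],[0,0,0],0],[[0,0,0],[0,0,0],0]]'
python3 -c "
from h import *
ins(0,-90,27.5,15,(-4.5,.7,44.7))"
```

```text
clock: 45.58
position: [0.5611, 0.0741, 0.0948]
ee_rot: [0.693, 0.71, 0.093, 0.091]
ft_force: [0.7, -0.2, -1.4]
grip_width: 0.172
tgt [0.5577 0.0737 0.0938]
t 45.58 pos [0.5611 0.0741 0.0948] d [-0.0035 -0.0004 -0.001 ] rv [ 0.0001 -0.     -0.0002] F [ 0.7475 -0.2286 -1.4293] grip 0.172 j7 -0.32
```

```bash
python3 -m jog '[[[-0.0035,-0.0004,-0.001],[0,0,0],0],[[0,0,0],[0,0,0],0]]'
python3 -c "
from h import *
snap('wrist','w18');ins(0,-90,27.5,15,(-4.5,.7,44.7));ins(0,-91,27.2,12,(-4.5,.7,44.7))"
```

```text
clock: 45.82
position: [0.5573, 0.0737, 0.0938]
ee_rot: [0.692, 0.71, 0.093, 0.091]
ft_force: [-0.4, -0.8, -0.8]
grip_width: 0.166
tgt [0.5577 0.0737 0.0938]
t 45.88 pos [0.5576 0.0737 0.094 ] d [ 0.0001  0.     -0.0001] rv [ 0.      0.0004 -0.0002] F [ 0.1279  0.1976 -1.4728] grip 0.173 j7 -0.32
tgt [0.56   0.0737 0.0895]
t 45.88 pos [0.5576 0.0737 0.094 ] d [ 0.0024  0.0001 -0.0044] rv [-0.0012  0.0527 -0.0002] F [ 0.1279  0.1976 -1.4728] grip 0.173 j7 -0.32
```

View pics/w18.png

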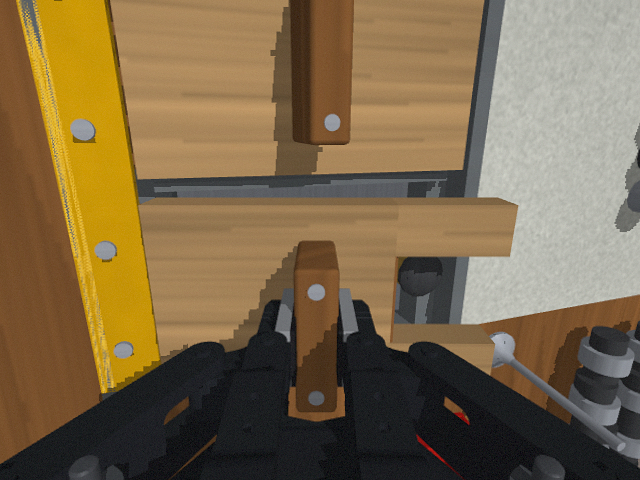

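```bash
python3 -m jog '[[[0.001,0,-0.0022],[0,0.026,0],0],[[0.0012,0,-0.0022],[-0.001,0.026,0],0],[[0,0,0],[0,0,0],0]]'
python3 -c "
from h import *
ins(0,-91,27.2,12,(-4.5,.7,44.7));ins(0,-91.7,26.9,9,(-4.5,.7,44.7))"
```

```text
clock: 46.25
position: [0.5604, 0.0737, 0.0894]
ee_rot: [0.695, 0.712, 0.074, 0.072]
ft_force: [0.2, 0.1, -1.1]
grip_width: 0.169
tgt [0.56   0.0737 0.0895]
t 46.25 pos [0.5604 0.0737 0.0894] d [-0.0004  0.      0.0001] rv [-0.0004 -0.0027 -0.0001] F [ 0.2279  0.1498 -1.0652] grip 0.169 j7 -0.29
tgt [0.5625 0.0738 0.0851]
t 46.25 pos [0.5604 0.0737 0.0894] d [ 0.0021  0.0001 -0.0044] rv [-0.0016  0.0496 -0.0001] F [ 0.2279  0.1498 -1.0652] grip 0.169 j7 -0.29
```

```bash
python3 -m jog '[[[0.0009,0,-0.0022],[-0.001,0.025,0],0],[[0.0009,0,-0.0021],[0,0.024,0],0],[[0,0,0],[0,0,0],0]]'
python3 -c "
from h import *
ins(0,-91.7,26.9,9,(-4.5,.7,44.7));ins(0,-92.5,26.8,6,(-4.5,.7,44.7))"
```

```text
clock: 46.62
position: [0.5625, 0.0737, 0.0846]
ee_rot: [0.696, 0.713, 0.055, 0.053]
ft_force: [-0.4, 0.0, -1.9]
grip_width: 0.171
tgt [0.5625 0.0738 0.0851]
t 46.62 pos [0.5625 0.0737 0.0846] d [0.     0.     0.0005] rv [-0.0006 -0.0032 -0.0001] F [-0.3955  0.0237 -1.8569] grip 0.171 j7 -0.27
tgt [0.5646 0.0738 0.0806]
t 46.62 pos [0.5625 0.0737 0.0846] d [ 0.0022  0.0001 -0.004 ] rv [-0.0019  0.0492 -0.0001] F [-0.3955  0.0237 -1.8569] grip 0.171 j7 -0.27
```

```bash
python3 -m jog '[[[0.0008,0,-0.002],[-0.001,0.025,0],0],[[0.0008,0,-0.0018],[-0.001,0.024,0],0],[[0,0,0],[0,0,0],0]]'
python3 -c "
from h import *
ins(0,-92.5,26.8,6,(-4.5,.7,44.7));ins(0,-93.5,26.8,3,(-4.5,.7,44.7))"
```

```text
clock: 47.0
position: [0.5642, 0.0737, 0.0805]
ee_rot: [0.698, 0.715, 0.036, 0.035]
ft_force: [-0.2, -0.1, -1.7]
grip_width: 0.169
tgt [0.5646 0.0738 0.0806]
t 47.00 pos [0.5642 0.0737 0.0805] d [0.0004 0.0001 0.0001] rv [ 0.0002 -0.0033 -0.0001] F [-0.2034 -0.0767 -1.7098] grip 0.169 j7 -0.26
tgt [0.5663 0.0739 0.0761]
t 47.00 pos [0.5642 0.0737 0.0805] d [ 0.0021  0.0001 -0.0044] rv [-0.001   0.0491 -0.0001] F [-0.2034 -0.0767 -1.7098] grip 0.169 j7 -0.26
```

```bash
python3 -m jog '[[[0.001,0,-0.002],[-0.001,0.024,0],0],[[0.001,0,-0.002],[0,0.024,0],0],[[0,0,0],[0,0,0],0]]'
python3 -c "
from h import *
ins(0,-93.5,26.8,3,(-4.5,.7,44.7));ins(0,-94,26.5,.3,(-4.5,.7,44.7))"
```

```text
clock: 47.38
position: [0.5664, 0.0737, 0.0762]
ee_rot: [0.698, 0.715, 0.018, 0.017]
ft_force: [-0.4, -0.7, -2.1]
grip_width: 0.174
tgt [0.5663 0.0739 0.0761]
t 47.38 pos [0.5664 0.0737 0.0762] d [-0.0001  0.0001 -0.0001] rv [ 0.     -0.0023 -0.0001] F [-0.3752 -0.6521 -2.0696] grip 0.174 j7 -0.25
tgt [0.568  0.0739 0.0717]
t 47.38 pos [0.5664 0.0737 0.0762] d [ 0.0017  0.0002 -0.0045] rv [-0.0011  0.0449 -0.0001] F [-0.3752 -0.6521 -2.0696] grip 0.174 j7 -0.25
```

```bash
python3 -m jog '[[[0.0008,0,-0.002],[0,0.022,0],0],[[0.0008,0,-0.0018],[0,0.022,0],0],[[0,0,0],[0,0,0],0]]'
python3 -c "
from h import *
ins(0,-94,26.,0,(-4.5,.7,44.7))"
```

```text
clock: 47.75
position: [0.5681, 0.0738, 0.0721]
ee_rot: [0.699, 0.716, 0.001, 0.001]
ft_force: [-0.8, 0.3, -1.6]
grip_width: 0.173
tgt [0.5683 0.0739 0.0707]
t 47.75 pos [0.5681 0.0738 0.0721] d [ 0.0002  0.0002 -0.0014] rv [-0.0013  0.003  -0.0001] F [-0.7996  0.297  -1.5899] grip 0.173 j7 -0.23
```

```bash
python3 -m jog '[[[0,0,-0.0008],[-0.001,0.003,0],0],[[0,0,0],[0,0,0],0]]';python3 -m jog '[[[0,0,-0.0006],[0,0,0],0]]';python3 -m jog '[[[0,0,-0.0006],[0,0,0],0]]'
```

```text
clock: 48.0
position: [0.568, 0.0738, 0.0712]
ee_rot: [0.699, 0.716, -0.0, -0.0]
ft_force: [0.6, 0.7, -1.3]
grip_width: 0.171
clock: 48.12
position: [0.568, 0.0738, 0.0707]
ee_rot: [0.698, 0.716, 0.0, -0.0]
ft_force: [-0.2, -1.1, -2.0]
grip_width: 0.171
clock: 48.25
position: [0.568, 0.0738, 0.0702]
ee_rot: [0.699, 0.716, 0.0, -0.0]
ft_force: [-2.9, 0.5, 4.6]
grip_width: 0.173
```

```bash
python3 -m jog '[[[0,0,0],[0,0,0],30],[[0,0,0],[0,0,0],50],[[0,0,0],[0,0,0],50],[[0,0,0.04],[0,0,0],60],[[0,0,0.06],[0,0,0],60]]'
python3 -m jog '[[[-0.02,0.02,0.06],[0,0,0],60],[[-0.02,0.02,0.06],[0,0,0],60],[[0,0.02,0.06],[0,0,0],60],[[0,0,0.04],[0,0,0],60],[[0,0,0],[0,0,0],60]]'
python3 -c "
from h import *
snap('wrist','w19');snap('side','s19')
z=load('w19');C=cloud(z)
a=A
T=(C[...,:2]-O[:2])@np.array([[np.cos(a),-np.sin(a)],[np.sin(a),np.cos(a)]])
for b in(0,1,2):
    y=(b-1)*.1
    m=(abs(C[...,2]-.044)<.008)&(abs(T[...,0]+.035)<.04)&(abs(T[...,0]+.005)>.012)&(abs(T[...,1]-y)<.04)
    m|=(abs(C[...,2]-.044)<.008)&(abs(T[...,0]-.045)<.03)&(abs(abs(T[...,1]-y)-.033)<.008)
    q=C[m];s=np.linalg.lstsq(np.c_[q[:,:2]-q[:,:2].mean(0),np.ones(len(q))],q[:,2],rcond=None)[0]
    m=(abs(C[...,2]-.080)<.004)&(abs(T[...,0])<.03)&(abs(T[...,1]-y)<.04)
    r=cv2.minAreaRect(T[m].astype(np.float32)*1000) if m.any() else None
    print(b,len(q),s,'cleat in tray',r)
"
```

```text
clock: 48.88
position: [0.5653, 0.0733, 0.1683]
ee_rot: [0.698, 0.716, -0.003, -0.002]
ft_force: [1.2, 0.3, -0.2]
grip_width: 0.601
clock: 49.5
position: [0.5268, 0.1317, 0.3904]
ee_rot: [0.699, 0.716, 0.001, 0.0]
ft_force: [0.7, 0.8, -1.3]
grip_width: 0.595
0 3410 [0.0006 0.0003 0.0446] cleat in tray ((-4.140503406524658, -99.83596801757812), (59.97377014160156, 16.016883850097656), 89.89741516113281)
1 4087 [0.0005 0.0016 0.0447] cleat in tray ((-5.034132480621338, 0.0719451904296875), (16.09465217590332, 57.95231246948242), 0.16241243481636047)
2 5124 [0.0015 0.     0.0448] cleat in tray ((-4.571534156799316, 99.60343933105469), (16.074495315551758, 59.6850700378418), 0.17792919278144836)
```

View pics/w19.png

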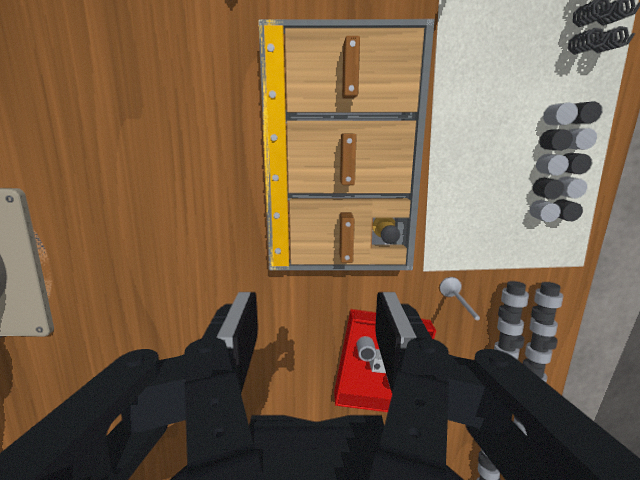

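View pics/s19.png

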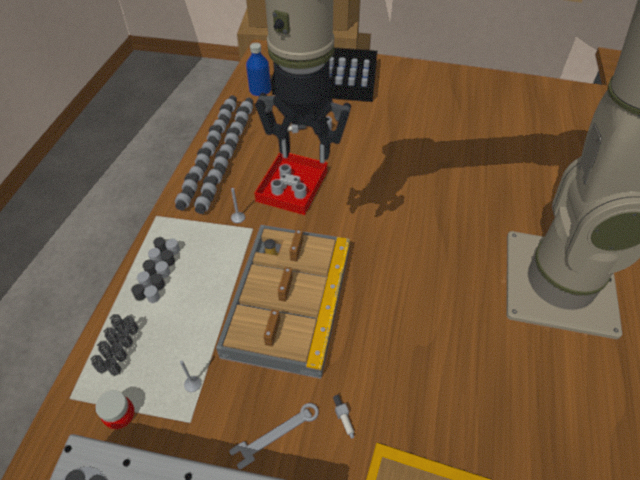

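```bash
python3 -c "
from h import *
print(manip.hand_in(), sensors.get_obs()['clock'])"
```

```text
the job is handed in; nothing more can be done
the job is handed in; nothing more can be done
```

The job is done and handed in at about 50 s of the 210 s allowed. I picked all four parts present, three tappets and one bearing cap, from the tray into the red tin. The boards are `board_a` in bay 2, `board_b` in bay 1 and the notched `board_n` over the standpipe in bay 0.

**Boards:** In the last wrist depth image all three tops read about 44.7 mm (expected 44 mm, and the camera reads roughly 0.5 mm high). Tilt was under 0.002 rad, and each cleat was within 1 mm of where it should be. Every tongue sits about 10 to 11 mm under the lip.

**Forces:** The highest wrist force shown at the end of any move was about 23 N, with `board_a`. The other two boards stayed below 8 N.

**Parts and bystanders:** The last side and wrist pictures show all four parts in the tin, no loose parts in the bays before each board went on, and the bystanders in view where they were. I checked the bystanders only by eye, not by measurement.

**Checks that disagreed:**
- **Board tilt:** One check on the held boards suggested a false sideways tilt, because it picked up the board's side face. Depth readings on `board_a`'s top face showed it level.
- **Bearing cap:** The cap ended up a few centimetres from where I set it in the tin, but it is still inside.

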